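# Rack the rinsed filter cassettes and lock the cyclone cap

## Robot

A 6-joint arm with a two-finger parallel gripper is mounted at the origin on the work surface. World frame = base frame: x ahead of the robot, y to its left, z up, the work surface at z = 0. Lengths are in mm, angles in rad, forces in N, time in s.
With the tool pointing down it reaches from about 325 to 775 mm from the base axis. Payload 5.5 kg.
Tool frame: the origin (TCP) lies midway between the tips of the shut fingers; the grasp point (between the pads) lies bot.grip_point_offset behind it (bot.grip_point_offset is the distance from the TCP to the grasp point, in mm); z points along the fingers, y is the direction in which the jaws open and shut (so a half turn about z gives the same grasp; the last joint's range is limited). The gripper opens to 88 mm and grips with 3 to 60 N. Pads are 20 mm wide; open, the fingers measure 115 mm over their backs; the gripper's body (75 mm by 178 mm) begins 61 mm behind the grasp point.
Start: joints at [1.227, 0.091, 1.231, -0, 1.82, -0.057], TCP at [169.735, 575.505, 222.631] pointing down, gripper open.
Joint ranges: [-2.87, 2.87], [-0.86, 2.18], [0.17, 2.46], [-1.51, 4.65], [0.06, 2.69], [-2.65, 2.65]. Speed limits (rad/s): [2.57, 2.57, 3.01, 3.14, 3.14, 3.14].

## Interface

Orientations are given as a 3x3 rotation matrix whose columns are the frame's x, y, z axes.
In Python, from cell import bot gives the robot as it stands. The module is installed in compiled form; this text tells all that it offers.
- The arm moves only by the tool servo_tool, never from a script. Its arguments are lists of equal length, an entry for each row: "offset": the shift along the tool's x, y, z in cm, a list of three; "turn": the turn about the tool's z in degrees. In form: {"offset": [[x, y, z], ...], "turn": [turn, ...]}. A call has 1 to 20 rows; each row is the pose to reach, as a shift and turn from the pose measured when the call began, along the tool's axes at that moment; what a row does not reach only later rows make up. A row lasts 1/8 s, in which the tool goes at most 62.5 mm and 10.7 degrees, less where a joint would pass 70% of its speed; a pose out of reach is approached as far as the arm can. A call with a gripper value outside its range is refused whole. "hand" is the finger opening in cm, from 0 to 8.78, set as the call begins (left out, the last holds). The fingers move at their own pace and stop on an object; "grip_force" is the grip in N (left out, the last holds). Time passes only in rows, so rows that repeat a pose let the fingers close. It gives the time, the measured TCP pose, the force and the opening at its end, in the units of the state.
- bot.read_state(): the state, without advancing time (a new reading comes with each control period).
- bot.read_camera(name): name is "side" or "top" or "wrist"; returns a dict with "image" (400x640x3 uint8, blue, green, red), "fx", "fy", "cx", "cy" (pixels), "rvec" (rotation vector, rad) and "tvec" (3), from world to camera coordinates, as OpenCV has them. Camera axes: x right, y down, z forward; pixel columns grow to the right and rows downward; lengths in mm; the calibration is good to about 2 mm. A picture is of the moment at which its call begins. There is no depth.
- bot.sign_off(): hands the job in, once; it reports no verdict.
The state is a dict: "t": time; "joint_positions": joint angles; "joint_vel": joint speeds; "joint_torque": joint torques, N m; "eef_pos": TCP position; "orientation": TCP orientation; "contact_force": force on the tool from outside, world axes, zero at the start; "moment": the same for the moment, N m; "opening": finger opening in mm.
Only numpy, scipy, OpenCV 4.12 (cv2) and the standard library are available. Lean on these libraries where they do the work, as an engineer would, in place of code of your own. Each camera call takes 0.05 s, during which the arm holds its last target. There are 200 camera calls.

## Task

The filter cassettes on the counter have been rinsed: lay every one of them in a slot of its own on the sloping steel drying rack, rib up, flat on both rails and with its lower end down against the front stop. Close the clear bin as well: set the yellow cap in with its lugs in the two slots, press it down against the seal and turn it clockwise, a bit less than a quarter turn, until it stops and stays locked. Leave the other things where they are.

Things in the scene. Friction and masses are not known exactly. Their poses are not given: they have to be found in the camera images.
- cassette1_mid (a point): filter cassette, one of three or four alike: grey frame 100 mm long (x) x 52 wide (y) x 18 high with white pleats; on top in the middle a blue upright grab rib 60 long (x) x 12 wide (y) x 32 high, so 50 mm overall; 0.1 to 0.16 kg. The point is its centre, 25 mm above the underside; z points up through the rib. Either end may lie downhill. Pinch it by the rib
- cassette2_mid (a point): filter cassette, one of three or four alike: grey frame 100 mm long (x) x 52 wide (y) x 18 high with white pleats; on top in the middle a blue upright grab rib 60 long (x) x 12 wide (y) x 32 high, so 50 mm overall; 0.1 to 0.16 kg. The point is its centre, 25 mm above the underside; z points up through the rib. Either end may lie downhill. Pinch it by the rib
- cassette3_mid (a point): filter cassette, one of three or four alike: grey frame 100 mm long (x) x 52 wide (y) x 18 high with white pleats; on top in the middle a blue upright grab rib 60 long (x) x 12 wide (y) x 32 high, so 50 mm overall; 0.1 to 0.16 kg. The point is its centre, 25 mm above the underside; z points up through the rib. Either end may lie downhill. Pinch it by the rib
- cassette4_mid (a point): filter cassette, one of three or four alike: grey frame 100 mm long (x) x 52 wide (y) x 18 high with white pleats; on top in the middle a blue upright grab rib 60 long (x) x 12 wide (y) x 32 high, so 50 mm overall; 0.1 to 0.16 kg. The point is its centre, 25 mm above the underside; z points up through the rib. Either end may lie downhill. Pinch it by the rib
- cap_mid (a point): yellow cap, 68 mm high, 0.16 kg; point at its centre, 34 mm above the underside, z up. From below: skirt 81 mm across, 26 high; flange 104 across, 8 high; grip fin 80 long (x) x 14 thick (y) x 34 high. Two lugs stick out of the skirt at +x and -x, below the fin's ends and the red ticks: tips 95 mm apart, 16 wide, 2 to 9 mm above the underside. Fits either way round
- rack_bed: bed of the fixed steel drying rack. Origin mid-bed, 100 mm above the counter, in the plane cassettes lie on; x points uphill (slope 0.35 rad, low side to the robot), y along the rack, z square to the bed. Two narrow rails along y, open between: x -50 to -36 and x 24 to 38 mm. Stop lip 12 mm high along the low edge, inner face at x = -50 mm. Cassettes do not slide down by themselves
- slot1 (a point): slot 1 of the rack bed, 68 mm wide between dark dividers 4 mm thick and 12 mm high. The point, at x 0, y -108, z 25 mm of the bed, is where the centre of a cassette is when it lies flat with its lower end against the stop; axes as the bed. Any slot will do
- slot2 (a point): slot 2 of the rack bed, 68 mm wide between dark dividers 4 mm thick and 12 mm high. The point, at x 0, y -36, z 25 mm of the bed, is where the centre of a cassette is when it lies flat with its lower end against the stop; axes as the bed. Any slot will do
- slot3 (a point): slot 3 of the rack bed, 68 mm wide between dark dividers 4 mm thick and 12 mm high. The point, at x 0, y 36, z 25 mm of the bed, is where the centre of a cassette is when it lies flat with its lower end against the stop; axes as the bed. Any slot will do
- slot4 (a point): slot 4 of the rack bed, 68 mm wide between dark dividers 4 mm thick and 12 mm high. The point, at x 0, y 108, z 25 mm of the bed, is where the centre of a cassette is when it lies flat with its lower end against the stop; axes as the bed. Any slot will do
- bin: clear dust bin, 110 mm across, fixed in a 150 mm square dock. Origin at the centre of its underside, z up. Grey collar with a flat rim 150 mm up; mouth 86 mm across in a black lip 14 mm deep; under the lip a track 100 mm across. x (either way; white marks) is where the cap's fin and lugs point when locked; the track ends 0.03 rad beyond
- bin_slots: the two slots through the bin's lip, opposite one another, 26 mm wide, shown by red marks on the collar. Same origin as the bin; x runs through both slots, 1.4 rad anticlockwise (from above) of the bin's x. Lugs enter here and a clockwise turn of 1.4 rad locks; the other way is blocked
- seal (a joint): how far the sprung seal plate in the bin is pushed down (m; 0 free). A cap with its lugs in the slots rests on it with its centre 167 mm above the bin's underside; push 6 to 9 mm (5 to 6 N) before turning; at 9 mm the flange is on the rim. Locked and let go, the cap rises under the lip to about 161 mm and stays
- saucer: bystander: white ceramic saucer, 124 mm across, 18 mm high; origin at the centre of its underside; not to be disturbed
- spudger: bystander: black plastic spudger, a flat bar 165 mm long, 7 mm thick; origin at the centre of its underside; not to be disturbed
- detergent: bystander: green detergent bottle, 68 mm across, 190 mm high; origin at the centre of its underside; not to be disturbed
- jar: bystander: closed jar, 72 mm across, 85 mm high; origin at the centre of its underside; not to be disturbed
- beaker: bystander: blue ceramic beaker, 76 mm across, 85 mm high; origin at the centre of its underside; not to be disturbed

How it is judged:
By the outcome, as a careful person would: the job done as asked, in the order asked, and still so for the second after the job is handed in, with the robot touching nothing.
Of cassette1, cassette2, cassette3, cassette4 only 3 to 4 are there at a start; the rules pass over those that are not, and their reading is None.
At some moment in a run one of cassette1, cassette2, cassette3, cassette4, cap may be knocked a few centimetres aside while the robot is not near it.
Once in a run the grip may slacken for a moment while it holds something.
It also fails if it takes over 208 s, if anything falls off the work surface, if the arm or the gripper's body presses on something with over 40 N, if the wrist force passes 120 N, or if a joint passes its speed limit or range.

## Working session

There is one attempt and no reset: what is moved stays moved. The work goes in short steps, Python scripts to look and compute and a tool call to move; the robot and the scene stay as the last step left them, time stands still between calls to the robot, and variables do not carry over. Pictures are saved under pics/ and viewed, about 12 in all and at most 16, crops included, and the job is handed in when it is done.

Besides the shell and the picture viewer there is one more tool, called after "Request:" by a JSON object that holds its "api" and its "payload", one argument or row to a line. servo_tool: Moves the arm, as the interface text tells. Its arguments: {"type":"object","properties":{"offset":{"type":"array"},"turn":{"type":"array"},"hand":{"type":"number"},"grip_force":{"type":"number"}},"required":["offset","turn"]}

```bash
mkdir -p pics; cat > h.py <<'E'
import numpy as np, cv2
from cell import bot
def cam(n):
    c=bot.read_camera(n); c['R']=cv2.Rodrigues(np.array(c['rvec'],float))[0]; c['t']=np.array(c['tvec'],float).ravel(); return c
def ray(c,u,v,z):
    d=c['R'].T@np.array([(u-c['cx'])/c['fx'],(v-c['cy'])/c['fy'],1]); o=-c['R'].T@c['t']
    return o+d*(z-o[2])/d[2]
def proj(c,P):
    q=(c['R']@np.atleast_2d(P).T).T+c['t']; return np.c_[q[:,0]/q[:,2]*c['fx']+c['cx'],q[:,1]/q[:,2]*c['fy']+c['cy']]
def save(c,name,box=None,s=1):
    im=c['image']
    if box: im=im[box[1]:box[3],box[0]:box[2]]
    cv2.imwrite('pics/'+name,cv2.resize(im,None,fx=s,fy=s,interpolation=cv2.INTER_CUBIC))
def st():
    s=bot.read_state(); return s
E
python3 - <<'E'
from h import *
np.set_printoptions(precision=3,suppress=True)
for n in('top','side'):
    c=cam(n); save(c,n+'0.png',s=1.25); print(n,-c['R'].T@c['t'],c['fx'],c['R'][2])
s=st(); print(s['t'],s['eef_pos'],s['orientation'],bot.grip_point_offset,s['contact_force'])
E
```

```text
top [ 424.81   -23.533 1246.35 ] 427.6682074295068 [ 0.108 -0.004 -0.994]
side [ 387.41  -956.132 1037.848] 511.8289244776532 [ 0.106  0.696 -0.71 ]
0.1 [169.644 575.26  221.637] [[-0.959  0.283 -0.001]
 [ 0.283  0.959 -0.002]
 [ 0.    -0.002 -1.   ]] 18.700000000000003 [-0.033 -0.083 -0.221]
```

View pics/top0.png

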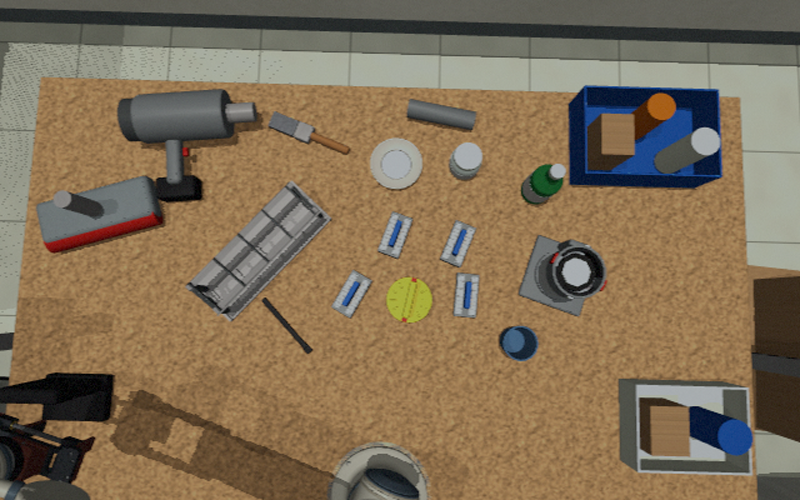

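View pics/side0.png

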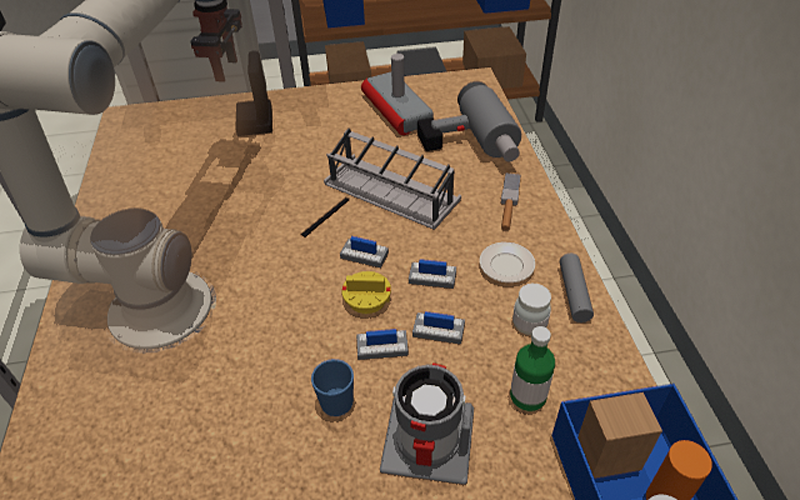

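```bash
python3 - <<'E'
from h import *
np.set_printoptions(precision=3,suppress=True)
c=cam('top'); im=c['image']
hsv=cv2.cvtColor(im,cv2.COLOR_BGR2HSV)
sub=np.zeros(im.shape[:2],np.uint8); sub[165:265,260:390]=1
m=cv2.inRange(hsv,(100,150,60),(130,255,255))*sub
y=cv2.inRange(hsv,(25,120,80),(35,255,255))*sub
for nm,mm,z in(('rib',m,45),('cap',y,34)):
    n,l,s,ce=cv2.connectedComponentsWithStats(mm)
    for i in range(1,n):
        if s[i,4]<20: continue
        pts=np.argwhere(l==i)[:,::-1].astype(float)
        W=np.array([ray(c,u,v,z)[:2] for u,v in pts])
        _,e=np.linalg.eigh(np.cov(W.T)); a=e[:,1]
        print(nm,ce[i],s[i,4],ray(c,*ce[i],z),'ang',np.degrees(np.arctan2(a[1],a[0])),'len',np.ptp(W@a),np.ptp(W@e[:,0]))
print([ (p,ray(c,*p,0)) for p in [(460,218),(320,130),(410,270)]])
a=cv2.resize(im[180:260,405:495],None,fx=4.4,fy=4.4,interpolation=2)
b=cv2.resize(im[140:260,145:270],None,fx=3,fy=3,interpolation=2)
H=max(a.shape[0],b.shape[0]); o=np.zeros((H,a.shape[1]+b.shape[1],3),np.uint8); o[:a.shape[0],:a.shape[1]]=a; o[:b.shape[0],a.shape[1]:]=b
cv2.imwrite('pics/m1.png',o); print(a.shape)
E
```

```text
rib [315.841 186.329] 82 [584.057 -18.866  45.   ] ang 161.31146107292125 len 58.51796732799346 11.383825934459821
rib [367.062 193.198] 81 [ 568.387 -164.304   45.   ] ang 158.37016326908545 len 58.95934733098875 10.670017686118527
rib [280.207 234.667] 87 [445.076  77.081  45.   ] ang 152.06407435302287 len 57.51252963764796 11.487342713439944
rib [373.648 235.89 ] 91 [ 448.537 -184.444   45.   ] ang 174.99403413873318 len 59.24321075716125 12.238521516770788
cap [326.896 239.496] 1024 [435.156 -54.074  34.   ] ang 82.38246923467526 len 103.39181538047899 98.37676871117986
[((460, 218), array([ 508.128, -442.326,    0.   ])), ((320, 130), array([759.684, -26.522,   0.   ])), ((410, 270), array([ 354.272, -296.51 ,    0.   ]))]
(352, 396, 3)
```

View pics/m1.png

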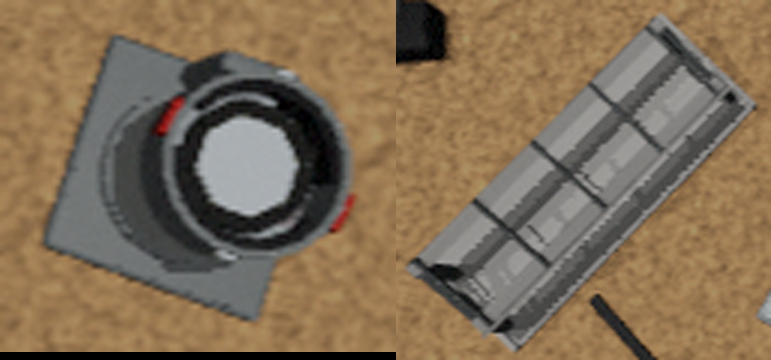

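```bash
python3 - <<'E'
from h import *
np.set_printoptions(precision=2,suppress=True)
c=cam('top')
B=lambda x,y,z:ray(c,405+x/4.4,180+y/4.4,z)
r1,r2,w1,w2=B(170,116,150),B(343,212,150),B(285,74,150),B(228,255,150)
print('bin',(r1+r2)/2,(w1+w2)/2,[np.degrees(np.arctan2(*(a-b)[1::-1])) for a,b in((r1,r2),(w1,w2))],B(248,165,138))
for p in [(113,36),(253,320),(45,243)]: print(B(*p,5))
R=lambda x,y,z:ray(c,145+(x-396)/3,140+y/3,z)
for p in [(591,83),(660,150),(532,143),(605,205),(475,202),(548,262)]: print('div',R(*p,112))
w=cam('wrist');s=st()
Rt=np.array(s['orientation']); o=-w['R'].T@w['t']
print('wristcam in tool',Rt.T@(o-s['eef_pos']),Rt.T@w['R'].T,w['fx'])
E
```

```text
bin [ 500.26 -400.31  150.  ] [ 500.19 -400.52  150.  ] [np.float64(62.03585542820311), np.float64(-17.89044293890132)] [ 500.3  -399.52  138.  ]
[ 593.   -355.36    5.  ]
[ 407.68 -446.92    5.  ]
[ 454.4  -310.26    5.  ]
div [617.96 266.07 112.  ]
div [559.31 201.59 112.  ]
div [562.51 315.54 112.  ]
div [509.   247.84 112.  ]
div [508.59 362.76 112.  ]
div [457.37 295.3  112.  ]
wristcam in tool [  68.61    0.69 -161.3 ] [[-0.   -0.97 -0.25]
 [ 1.   -0.    0.  ]
 [-0.   -0.25  0.97]] 327.0377886170077
```

```bash
cat >> h.py <<'E'
def go(x,y,z,yaw=None):
    "TCP target -> offset cm, turn deg in present tool frame"
    s=st(); R=np.array(s['orientation']); o=R.T@(np.array([x,y,z])-s['eef_pos'])/10
    y0=np.degrees(np.arctan2(R[1,0],R[0,0])); t=0 if yaw is None else (y0-yaw+180)%360-180
    print('t',round(s['t'],1),'at',np.round(s['eef_pos'],1),'yaw',round(y0,1),'q6',round(s['joint_positions'][5],2),'| off',np.round(o,2),'turn',round(t,1))
E
python3 -c "
from h import *
go(540,295,290,48)"
```

```text
t 0.2 at [169.7 575.4 222.1] yaw 163.6 q6 -0.06 | off [-43.45 -16.42  -6.77] turn 115.6
```

Request:
{"api": "servo_tool", "payload": {
  "offset": [
    [0,0,-6.8],
    [-43.4,-16.4,-6.8],
    [-43.4,-16.4,-6.8],
    [-43.4,-16.4,-6.8],
    [-43.4,-16.4,-6.8],
    [-43.4,-16.4,-6.8],
    [-43.4,-16.4,-6.8],
    [-43.4,-16.4,-6.8],
    [-43.4,-16.4,-6.8],
    [-43.4,-16.4,-6.8],
    [-43.4,-16.4,-6.8],
    [-43.4,-16.4,-6.8],
    [-43.4,-16.4,-6.8],
    [-43.4,-16.4,-6.8],
    [-43.4,-16.4,-6.8],
    [-43.4,-16.4,-6.8]
  ],
  "turn": [0,10,20,30,40,50,60,70,80,90,100,110,115.6,115.6,115.6,115.6]
}}

```text
t: 2.25
eef_pos: [539.6, 295.3, 290.2]
orientation: [[0.669, 0.743, -0.0], [0.743, -0.669, -0.001], [-0.001, 0.0, -1.0]]
contact_force: [-0.4, -0.3, 0.8]
opening: 88.1
```

```bash
python3 -c "
from h import *
go(540,295,290,48)
c=cam('wrist'); save(c,'rack.png',s=1.25)
X=np.array([.669*np.cos(.35),.743*np.cos(.35),np.sin(.35)]);Y=np.array([-.743,.669,0]);Z=np.cross(X,Y)
O=np.array([535,280,100.])
for y in(-72,0,72): print(proj(c,[O+x*X+y*Y+12*Z for x in(-50,38)])*1.25)
"
```

```text
t 2.2 at [539.6 295.3 290.2] yaw 48.0 q6 1.18 | off [0.   0.05 0.02] turn 0.0
[[486.60337197 295.20950893]
 [499.61306678 212.08043636]]
[[409.13648763 295.16527584]
 [410.39801782 212.03152097]]
[[331.67288144 295.12104461]
 [321.18731665 211.98260796]]
```

View pics/rack.png

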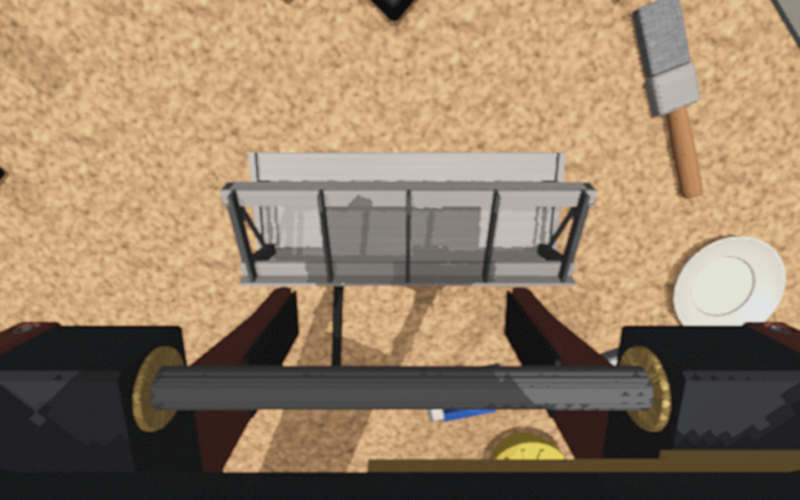

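```bash
python3 -c "
from h import *
c=cam('wrist'); im=c['image'][138:234,230:420]; cv2.imwrite('pics/rack2.png',cv2.resize(im,None,fx=4.2,fy=4.2,interpolation=cv2.INTER_NEAREST))
"
```

```text
(no output)
```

View pics/rack2.png

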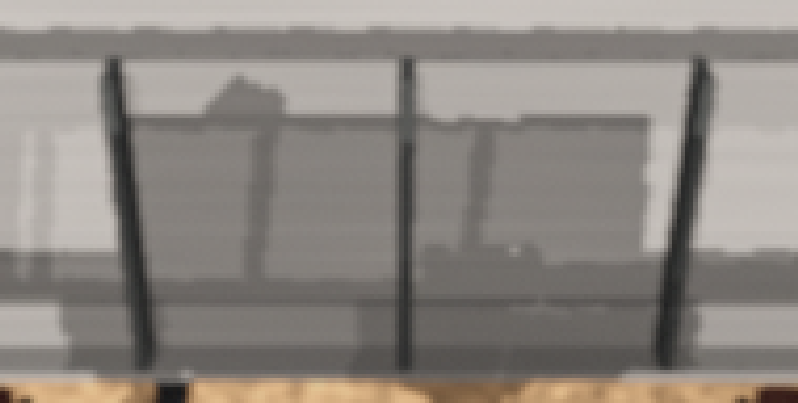

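```bash
python3 -c "
from h import *
c=cam('wrist')
np.set_printoptions(precision=1,suppress=True)
a=np.radians(48)
for ang in (47.5,48,48.5):
  a=np.radians(ang);h=np.array([np.cos(a),np.sin(a),0]);Y=np.array([-h[1],h[0],0]);X=h*np.cos(.35)+np.array([0,0,np.sin(.35)]);Z=np.cross(X,Y)
  for d in (8,12,16):
    O=np.array([535.8,281.7,100.])+d*h
    f=lambda x,y,z:((proj(c,[O+x*X+y*Y+z*Z])[0]-[230,138])*4.2)
    print(ang,d,'lip in bot/top, rail edge, uprail lo, hi:',*[f(*p)[1] for p in((-50,0,0),(-50,0,12),(-36,0,0),(24,0,0),(38,0,0))],'| div',*[f(x,y,12) for y in(-72,0,72) for x in(-50,38)])
"
```

```text
47.5 8 lip in bot/top, rail edge, uprail lo, hi: 351.57923249363233 378.62513205066284 311.65910480129685 119.72764528273595 69.35839747038531 | div [667.5 380.8] [714.2  94.7] [405.6 378.6] [412.3  92. ] [143.5 376.4] [110.1  89.4]
47.5 12 lip in bot/top, rail edge, uprail lo, hi: 338.0373767553238 364.8005036088402 297.7261025054459 103.85244837534253 52.95660089251181 | div [668.4 367. ] [715.3  77.9] [405.8 364.8] [412.5  75.2] [143.  362.6] [109.4  72.5]
47.5 16 lip in bot/top, rail edge, uprail lo, hi: 324.4247008367128 350.9016749032398 283.7186976690225 87.88405363545341 36.45622942023183 | div [669.3 353.1] [716.5  61. ] [406.  350.9] [412.8  58.3] [142.5 348.7] [108.7  55.6]
48 8 lip in bot/top, rail edge, uprail lo, hi: 351.58439280377746 378.6309624161483 311.6626164950572 119.72294775629858 69.351467992105 | div [669.  378.7] [712.9  92. ] [407.  378.6] [410.8  92. ] [145.  378.6] [108.8  92. ]
48 12 lip in bot/top, rail edge, uprail lo, hi: 338.04202900787635 364.8058180078405 297.7290842824592 103.8471077207945 52.948996288537174 | div [669.8 364.8] [713.9  75.2] [407.
[... 276 characters left out ...]
58.2]
48.5 8 lip in bot/top, rail edge, uprail lo, hi: 351.5795321183138 378.6254830744268 311.65929770725126 119.72745554037948 69.35814308374519 | div [670.5 376.5] [711.6  89.4] [408.3 378.6] [409.4  92. ] [146.4 380.8] [107.5  94.6]
48.5 12 lip in bot/top, rail edge, uprail lo, hi: 338.03764191976404 364.8008177355894 297.72626306992464 103.85223888341176 52.95633074867675 | div [671.1 362.7] [712.5  72.6] [408.3 364.8] [409.3  75.2] [145.7 366.9] [106.5  77.8]
48.5 16 lip in bot/top, rail edge, uprail lo, hi: 324.4249323508578 350.90195296887424 283.7188267684391 87.88382564558069 36.45594488582027 | div [671.8 348.7] [713.3  55.6] [408.2 350.9] [409.3  58.3] [144.9 353.1] [105.5  60.9]
```

```bash
cat >> h.py <<'E'
RO=np.array([542.3,289.6,100]); a_=np.radians(48.0); RH=np.array([np.cos(a_),np.sin(a_),0]); RY=np.array([-RH[1],RH[0],0]); RZ=np.array([0,0,1.])
def slot(i,up=0): return RO+(i*72-180)*RY-13*RH+23.7*RZ+up*(np.cos(.35)*RH+np.sin(.35)*RZ)
def ribs(n='wrist',box=None):
    c=cam(n); s=st(); R=np.array(s['orientation']); hsv=cv2.cvtColor(c['image'],cv2.COLOR_BGR2HSV)
    m=cv2.inRange(hsv,(100,150,50),(130,255,255)); N,l,S,ce=cv2.connectedComponentsWithStats(m); out=[]
    for i in range(1,N):
        if S[i,4]<(300 if n=='wrist' else 60): continue
        p=np.argwhere(l==i)[:,::-1]; W=np.array([ray(c,u,v,50)[:2] for u,v in p]); mu=W.mean(0)
        e=np.linalg.eigh(np.cov(W.T))[1][:,1]; e=e*np.sign(e@R[:2,0]) ; q=(W-mu)@e; w=(W-mu)@np.array([-e[1],e[0]])
        if not(45<np.ptp(q)<90 and np.ptp(w)<30): continue
        far=np.percentile(q,0.5); ctr=mu+(far+30)*e if n=='wrist' else mu
        print('rib ctr',np.round(ctr,1),'mu',np.round(mu,1),'yaw',round(np.degrees(np.arctan2(e[1],e[0])),1),'len',round(np.ptp(q),1),'wid',round(np.ptp(w),1)); out.append(ctr)
    return out
E
python3 -c "
from h import *
for i in(1,2,3,4): print(slot(i).round(1))
ribs('top')
go(445,77,170,-28)"
```

```text
[613.9 207.7 123.7]
[560.4 255.9 123.7]
[506.8 304.  123.7]
[453.3 352.2 123.7]
rib ctr [582.4 -18.6] mu [582.4 -18.6] yaw -18.7 len 58.5 wid 11.2
rib ctr [ 566.8 -163.4] mu [ 566.8 -163.4] yaw -22.1 len 61.0 wid 11.0
rib ctr [445.3  76.4] mu [445.3  76.4] yaw -28.3 len 57.3 wid 11.5
rib ctr [ 448.5 -183.7] mu [ 448.5 -183.7] yaw -4.9 len 59.0 wid 12.1
t 2.5 at [539.6 295.4 290.2] yaw 48.0 q6 1.18 | off [-22.55   7.58  12.05] turn 76.0
```

Request:
{"api": "servo_tool", "payload": {
  "offset": [
    [-22.5,7.6,0],
    [-22.5,7.6,0],
    [-22.5,7.6,0],
    [-22.5,7.6,4],
    [-22.5,7.6,8],
    [-22.5,7.6,12],
    [-22.5,7.6,12],
    [-22.5,7.6,12],
    [-22.5,7.6,12],
    [-22.5,7.6,12]
  ],
  "turn": [10,20,30,40,50,60,70,76,76,76],
  "hand": 5
}}

```text
t: 3.7
eef_pos: [445.5, 77.2, 170.7]
orientation: [[0.884, -0.468, 0.0], [-0.468, -0.884, -0.001], [0.001, 0.001, -1.0]]
contact_force: [-0.3, -0.3, 0.6]
opening: 49.7
```

```bash
python3 -c "
from h import *
r=ribs()
p=r[0]; go(p[0],p[1],26,-28)
c=cam('wrist'); save(c,'c1.png',s=1)"
```

```text
rib ctr [448.2  76.6] mu [448.8  76.3] yaw -28.2 len 60.0 wid 10.0
t 3.8 at [445.5  77.2 170.6] yaw -27.9 q6 2.15 | off [ 0.26 -0.08 14.46] turn 0.1
```

View pics/c1.png

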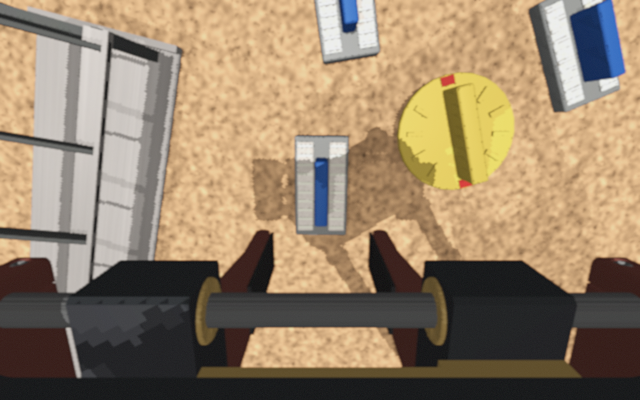

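Request:
{"api": "servo_tool", "payload": {
  "offset": [
    [0.25,-0.1,5],
    [0.25,-0.1,9.5],
    [0.25,-0.1,12.5],
    [0.25,-0.1,14.0],
    [0.25,-0.1,14.4],
    [0.25,-0.1,14.4]
  ],
  "turn": [0,0,0,0,0,0]
}}

```text
t: 4.55
eef_pos: [448.9, 76.9, 27.8]
orientation: [[0.884, -0.468, 0.002], [-0.468, -0.884, -0.001], [0.002, -0.0, -1.0]]
contact_force: [-0.6, -0.4, 0.7]
opening: 49.6
```

Request:
{"api": "servo_tool", "payload": {
  "offset": [
    [0,0,0],
    [0,0,0],
    [0,0,0],
    [0,0,0],
    [0,0,0],
    [0,0,0],
    [0,0,-1],
    [0,0,-4],
    [0,0,-9],
    [0,0,-15],
    [0,0,-20],
    [0,0,-20]
  ],
  "turn": [0,0,0,0,0,0,0,0,0,0,0,0],
  "hand": 0.3,
  "grip_force": 20
}}

```text
t: 6.05
eef_pos: [450.1, 77.3, 233.3]
orientation: [[0.884, -0.468, 0.011], [-0.468, -0.884, 0.0], [0.009, -0.005, -1.0]]
contact_force: [0.5, -0.4, -1.9]
opening: 11.6
```

```bash
python3 -c "
from h import *
p=slot(4,6); go(p[0],p[1],230,48); print(st()['contact_force'], st()['opening'])"
```

```text
t 6.0 at [450.1  77.3 233.3] yaw -27.9 q6 2.15 | off [-12.45 -24.99   0.34] turn -75.9
[ 0.45272606 -0.42016216 -1.91678026] 11.628802298027045
```

Request:
{"api": "servo_tool", "payload": {
  "offset": [
    [-3,-5,0],
    [-6,-10,0],
    [-9,-15,0],
    [-12,-20,0],
    [-12.4,-23,0],
    [-12.4,-25,0],
    [-12.4,-25,0],
    [-12.4,-25,0],
    [-12.4,-25,0],
    [-12.4,-25,0],
    [-12.4,-25,0]
  ],
  "turn": [-9,-18,-27,-36,-45,-54,-63,-72,-75.9,-75.9,-75.9]
}}

```text
t: 7.42
eef_pos: [457.3, 356.1, 232.5]
orientation: [[0.67, 0.742, 0.009], [0.742, -0.67, -0.0], [0.006, 0.007, -1.0]]
contact_force: [-0.2, 0.2, -1.6]
opening: 11.8
```

```bash
python3 -c "
from h import *
p=slot(4,6); go(*p,48); print(st()['contact_force'], st()['opening'])
c=cam('wrist'); save(c,'p1.png',s=1)"
```

```text
t 7.4 at [457.3 356.1 232.5] yaw 47.9 q6 1.34 | off [-0.06 -0.11 10.67] turn -0.1
[-0.2110749   0.24539488 -1.62911302] 11.759090540786836
```

View pics/p1.png

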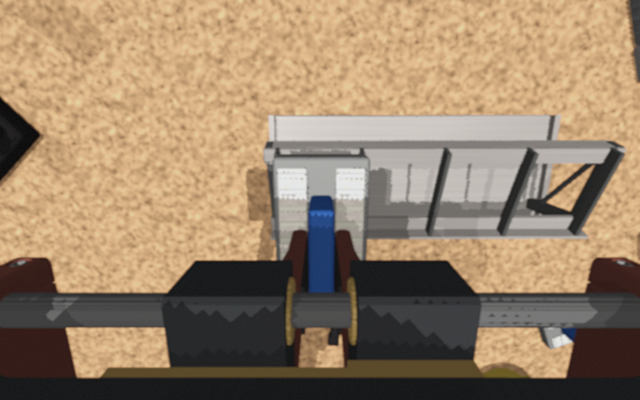

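Request:
{"api": "servo_tool", "payload": {
  "offset": [
    [-0.1,-0.1,3],
    [-0.1,-0.1,6],
    [-0.1,-0.1,7.8],
    [-0.1,-0.1,8.4],
    [-0.1,-0.1,8.4]
  ],
  "turn": [0,0,0,0,0]
}}

```text
t: 8.1
eef_pos: [456.9, 356.1, 149.2]
orientation: [[0.67, 0.742, 0.01], [0.742, -0.67, 0.0], [0.007, 0.008, -1.0]]
contact_force: [0.4, -0.0, -1.3]
opening: 11.7
```

Request:
{"api": "servo_tool", "payload": {
  "offset": [
    [0,0,0.3],
    [0,0,0.6],
    [0,0,0.9],
    [0,0,1.2],
    [0,0,1.5],
    [0,0,1.8],
    [0,0,2.1],
    [0,0,2.3],
    [0,0,2.3],
    [0,0,2.3]
  ],
  "turn": [0,0,0,0,0,0,0,0,0,0],
  "grip_force": 6
}}

```text
t: 9.35
eef_pos: [458.1, 356.9, 128.2]
orientation: [[0.67, 0.742, 0.014], [0.742, -0.67, 0.003], [0.011, 0.008, -1.0]]
contact_force: [-0.7, -2.0, 8.1]
opening: 12.1
```

```bash
python3 -c "
from h import *
p=slot(4,6); go(*p,48);p=slot(4,-3); go(*p,48); print(st()['contact_force'], st()['opening'])
c=cam('side'); save(c,'s1.png',(230,80,390,190),4)"
```

```text
t 9.3 at [458.1 356.9 128.2] yaw 47.9 q6 1.34 | off [-0.11 -0.04  0.24] turn -0.1
t 9.3 at [458.1 356.9 128.2] yaw 47.9 q6 1.34 | off [-0.96 -0.04  0.54] turn -0.1
[-0.66751068 -1.99353684  8.11567081] 12.093042431614293
```

View pics/s1.png

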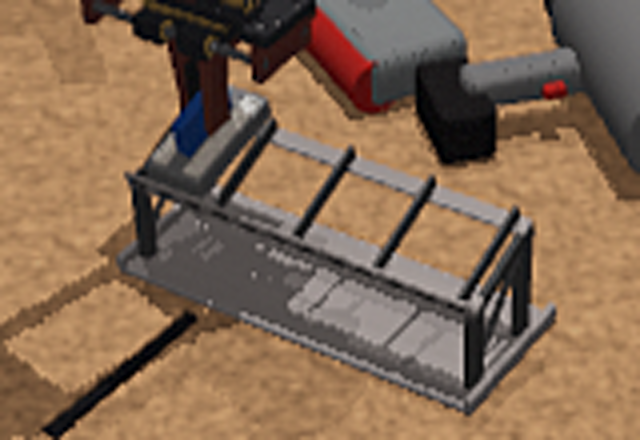

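Request:
{"api": "servo_tool", "payload": {
  "offset": [
    [-0.2,0,0.2],
    [-0.4,0,0.3],
    [-0.6,0,0.4],
    [-0.8,0,0.5],
    [-1.0,0,0.55],
    [-1.1,0,0.6],
    [-1.1,0,0.6]
  ],
  "turn": [0,0,0,0,0,0,0]
}}

```text
t: 10.28
eef_pos: [452.6, 350.5, 125.1]
orientation: [[0.67, 0.742, 0.02], [0.742, -0.67, 0.008], [0.019, 0.009, -1.0]]
contact_force: [2.6, 1.8, 9.2]
opening: 12.2
```

Request:
{"api": "servo_tool", "payload": {
  "offset": [
    [0,0,0],
    [0,0,0],
    [0,0,0],
    [0,0,-1],
    [0,0,-3],
    [0,0,-7],
    [0,0,-12],
    [0,0,-12]
  ],
  "turn": [0,0,0,0,0,0,0,0],
  "hand": 3
}}

```text
t: 11.28
eef_pos: [451.6, 350.5, 252.7]
orientation: [[0.67, 0.742, 0.029], [0.742, -0.67, 0.014], [0.03, 0.012, -0.999]]
contact_force: [-0.0, -0.7, -0.6]
opening: 29.6
```

```bash
python3 -c "
from h import *
c=cam('wrist'); 
O=RO+108*RY; X=RH*np.cos(.35)+RZ*np.sin(.35); Z=np.cross(X,RY)
import numpy as np
k=2.5; b=(200,90,440,330)
P=lambda x,y,z:tuple(int(v) for v in (proj(c,[O+x*X+y*RY+z*Z])[0]-b[:2])*k)
im=cv2.resize(c['image'][90:330,200:440],None,fx=k,fy=k)
for r in([(-30,-6,50),(30,-6,50),(30,6,50),(-30,6,50)],[(-50,-26,18),(50,-26,18),(50,26,18),(-50,26,18)]):
  for p in r: cv2.circle(im,P(*p),3,(0,0,255),-1)
cv2.imwrite('pics/p2.png',im); p=ribs('top'); go(582,-18.5,170,-19)
"
```

```text
rib ctr [582.8 -18.7] mu [582.8 -18.7] yaw -18.4 len 59.3 wid 11.3
rib ctr [ 567.5 -163.5] mu [ 567.5 -163.5] yaw -22.1 len 61.0 wid 10.7
rib ctr [451.  376.7] mu [451.  376.7] yaw 49.7 len 64.3 wid 16.9
rib ctr [ 448.9 -183.9] mu [ 448.9 -183.9] yaw -4.4 len 59.0 wid 11.9
t 11.4 at [450.6 349.8 246.9] yaw 47.9 q6 1.34 | off [-18.7   34.36   7.63] turn 66.9
```

View pics/p2.png

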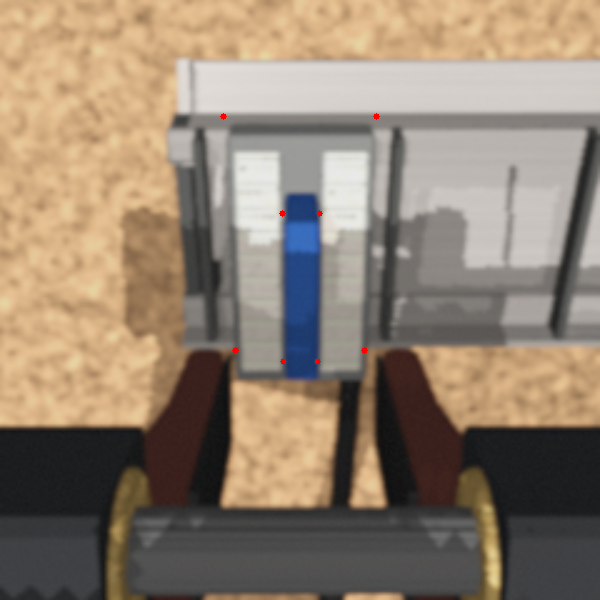

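```bash
python3 -c "
from h import *
c=cam('wrist'); k=2.5
O=RO+108*RY
for px in((302,220),(302,377),(302,299)):
  for z in (148,153):
    w=ray(c,200+px[0]/k,90+px[1]/k,z); print(px,z,w.round(1),'h',((w-O)@RH).round(1),'y',((w-O)@RY).round(1))
# shorter dir: fiducial check lip/dividers
X=RH*np.cos(.35)+RZ*np.sin(.35); Z=np.cross(X,RY)
for p in((-50,-36,12),(38,-36,12),(-50,36,12),(38,36,12)): print(p,(proj(c,[O+p[0]*X+p[1]*RY+p[2]*Z])[0]-[200,90])*k)
print(np.array(st()['orientation'])[:,2]); p=slot(4); go(*p,48)
"
```

```text
(302, 220) 148 [466.3 366.7 148. ] h 6.4 y 0.1
(302, 220) 153 [466.8 367.3 153. ] h 7.2 y 0.1
(302, 377) 148 [430.3 326.8 148. ] h -47.3 y 0.2
(302, 377) 153 [431.5 328.2 153. ] h -45.5 y 0.2
(302, 299) 148 [448.6 347.1 148. ] h -20.0 y 0.1
(302, 299) 153 [449.4 348.1 153. ] h -18.7 y 0.2
(-50, -36, 12) [390.24336506 339.24938831]
(38, -36, 12) [405.82540687 136.59929893]
(-50, 36, 12) [211.99007982 339.99440804]
(38, 36, 12) [196.99810369 137.01071608]
[ 0.01999179  0.00806517 -0.99976761]
t 11.4 at [450.2 349.5 245.2] yaw 47.9 q6 1.34 | off [ 0.17 -0.06 12.16] turn -0.1
```

Request:
{"api": "servo_tool", "payload": {
  "offset": [
    [-0.1,-0.1,4],
    [-0.1,-0.1,8],
    [-0.1,-0.1,10.5],
    [-0.1,-0.1,11.4],
    [-0.1,-0.1,11.4],
    [-0.1,-0.1,11.4]
  ],
  "turn": [0,0,0,0,0,0]
}}

```text
t: 12.18
eef_pos: [451.5, 350.7, 132.7]
orientation: [[0.67, 0.742, 0.022], [0.742, -0.67, 0.009], [0.021, 0.01, -1.0]]
contact_force: [0.1, 0.1, -0.1]
opening: 30.0
```

Request:
{"api": "servo_tool", "payload": {
  "offset": [
    [0,0,0],
    [0,0,0],
    [0,0,0],
    [0,0,0],
    [0,0,-0.7],
    [0,0,-1.5],
    [0.6,0,-1.5],
    [1.2,0,-1.5],
    [1.2,0,-1.5],
    [1.2,0,-1.5],
    [1.2,0,-1.5]
  ],
  "turn": [0,0,0,0,0,0,0,0,0,0,0],
  "hand": 0.3,
  "grip_force": 20
}}

```text
t: 13.55
eef_pos: [459.2, 359.4, 147.7]
orientation: [[0.67, 0.742, 0.021], [0.742, -0.67, 0.009], [0.021, 0.01, -1.0]]
contact_force: [-0.2, -0.6, -1.9]
opening: 11.8
```

```bash
python3 -c "
from h import *
s=st();print(s['opening'],s['contact_force'],np.array(s['orientation'])[:,2]); go(*slot(4,10),48);go(*slot(4,0),48)
"
```

```text
11.764862794581479 [-0.24697486 -0.56364025 -1.88156158] [ 0.02131273  0.00897304 -0.99973259]
t 13.6 at [459.2 359.4 147.7] yaw 47.9 q6 1.34 | off [-0.03  0.03  2.06] turn -0.1
t 13.6 at [459.2 359.4 147.7] yaw 47.9 q6 1.34 | off [-0.97  0.02  2.38] turn -0.1
```

Request:
{"api": "servo_tool", "payload": {
  "offset": [
    [0,0,0.5],
    [0,0,1.0],
    [0,0,1.5],
    [0,0,1.9],
    [0,0,2.2],
    [0,0,2.3],
    [-0.2,0,2.4],
    [-0.4,0,2.5],
    [-0.6,0,2.6],
    [-0.8,0,2.7],
    [-1.0,0,2.75],
    [-1.2,0,2.8],
    [-1.3,0,2.8],
    [-1.3,0,2.8]
  ],
  "turn": [0,0,0,0,0,0,0,0,0,0,0,0,0,0],
  "grip_force": 6
}}

```text
t: 15.3
eef_pos: [453.5, 352.2, 122.6]
orientation: [[0.669, 0.742, 0.029], [0.742, -0.67, 0.016], [0.031, 0.011, -0.999]]
contact_force: [5.4, 5.3, 6.5]
opening: 12.3
```

Request:
{"api": "servo_tool", "payload": {
  "offset": [
    [0,0,0],
    [0,0,0],
    [0,0,0],
    [0,0,-1],
    [0,0,-3],
    [0,0,-7],
    [0,0,-12],
    [0,0,-12],
    [0,0,-12]
  ],
  "turn": [0,0,0,0,0,0,0,0,0],
  "hand": 3
}}

```text
t: 16.42
eef_pos: [450.1, 350.4, 243.4]
orientation: [[0.669, 0.742, 0.03], [0.742, -0.67, 0.016], [0.032, 0.011, -0.999]]
contact_force: [-0.3, 0.9, -0.8]
opening: 30.0
```

```bash
cat >> h.py <<'E'
def check(i,name):
    c=cam('wrist'); O=RO+(i*72-180)*RY; X=RH*np.cos(.35)+RZ*np.sin(.35); Z=np.cross(X,RY)
    ctr=proj(c,[O])[0]; b=(int(np.clip(ctr[0]-120,0,400)),int(np.clip(ctr[1]-120,0,160))); k=2.5
    im=cv2.resize(c['image'][b[1]:b[1]+240,b[0]:b[0]+240],None,fx=k,fy=k)
    for r in([(-30,-6,50),(30,-6,50),(30,6,50),(-30,6,50)],[(-50,-26,18),(50,-26,18),(50,26,18),(-50,26,18)],[(-50,-36,12),(-50,36,12)]):
        for p in r: cv2.circle(im,tuple(int(v) for v in (proj(c,[O+p[0]*X+p[1]*RY+p[2]*Z])[0]-b)*k),3,(0,0,255),-1)
    cv2.imwrite('pics/'+name,im)
E
python3 -c "
from h import *
check(4,'p3.png'); ribs('top'); go(582,-18.5,170,-19); print(st()['orientation'][:,2] if hasattr(st()['orientation'],'shape') else np.array(st()['orientation'])[:,2])
"
```

```text
rib ctr [582.6 -18.7] mu [582.6 -18.7] yaw -19.0 len 58.5 wid 11.2
rib ctr [ 567.1 -163.4] mu [ 567.1 -163.4] yaw -21.8 len 60.9 wid 10.8
rib ctr [451.7 376.7] mu [451.7 376.7] yaw 49.7 len 58.0 wid 16.6
rib ctr [ 448.6 -183.6] mu [ 448.6 -183.6] yaw -4.8 len 59.0 wid 12.3
t 16.5 at [449.6 350.1 241.3] yaw 48.0 q6 1.34 | off [-18.71  34.45   6.96] turn 67.0
[ 0.02735376  0.01440251 -0.99952206]
```

View pics/p3.png

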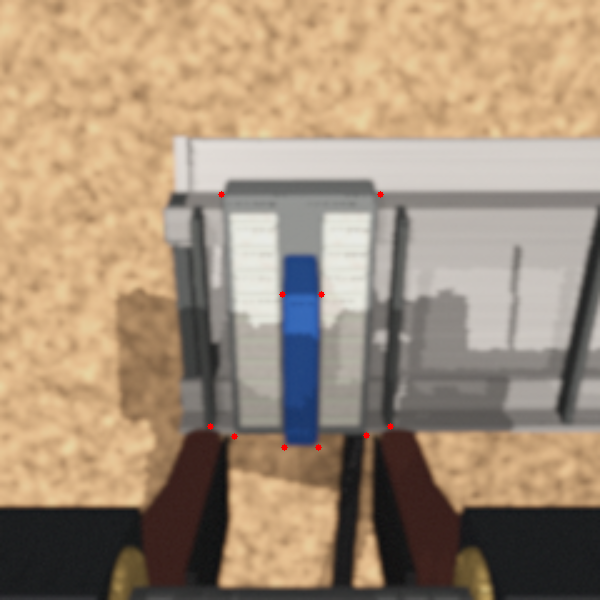

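Request:
{"api": "servo_tool", "payload": {
  "offset": [
    [-4,6,0],
    [-8,12,0],
    [-12,18,0],
    [-15,24,1],
    [-18.7,30,3],
    [-18.7,34.4,5],
    [-18.7,34.4,7],
    [-18.7,34.4,7],
    [-18.7,34.4,7],
    [-18.7,34.4,7]
  ],
  "turn": [9,18,27,36,45,54,63,67,67,67],
  "hand": 5
}}

```text
t: 17.77
eef_pos: [581.5, -17.8, 169.4]
orientation: [[0.946, -0.324, 0.027], [-0.325, -0.946, 0.015], [0.021, -0.023, -1.0]]
contact_force: [-0.0, 0.5, 0.2]
opening: 49.7
```

```bash
python3 -c "
from h import *
r=ribs()
go(582.5,-18.7,26,-19); print(np.array(st()['orientation'])[:,2])
c=cam('wrist'); save(c,'c2.png',(200,80,440,260),3)"
```

```text
rib ctr [ 574.2 -159.4] mu [ 573.4 -159.1] yaw -20.4 len 56.7 wid 21.7
rib ctr [588.1 -19.4] mu [588.2 -19.4] yaw -19.3 len 58.6 wid 9.7
rib ctr [ 475.3 -179.6] mu [ 473.  -180.4] yaw 18.2 len 53.7 wid 24.2
t 17.8 at [581.7 -17.8 169.9] yaw -19.0 q6 1.8 | off [-0.2   0.39 14.38] turn 0.0
[ 0.02772826  0.01438898 -0.99951193]
```

View pics/c2.png

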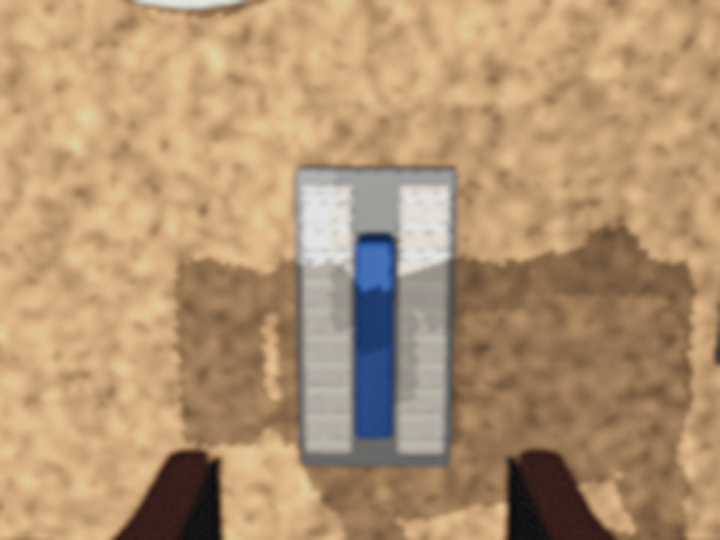

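```bash
python3 -c "
from h import *
c=cam('wrist')
f=lambda x,y,z:ray(c,200+x/3,80+y/3,z)
F=[f(297,168,18),f(455,168,18),f(301,463,18),f(449,463,18)]
print(np.mean(F,0),np.linalg.norm(F[0]-F[2]),np.linalg.norm(F[0]-F[1]))
G=[f(376,239,50),f(374,437,50)]
print(np.mean(G,0),np.linalg.norm(G[0]-G[1]))
"
```

```text
[586.18982093 -19.09006386  18.        ] 97.98242871336336 49.75428547447736
[586.3042987  -19.37709087  50.        ] 59.57492503296862
```

Request:
{"api": "servo_tool", "payload": {
  "offset": [
    [0.17,0.3,5],
    [0.17,0.3,9.5],
    [0.17,0.3,12.5],
    [0.17,0.3,14.0],
    [0.17,0.3,14.4],
    [0.17,0.3,14.4],
    [0.17,0.3,14.4]
  ],
  "turn": [0,0,0,0,0,0,0]
}}

```text
t: 18.8
eef_pos: [587.4, -19.1, 27.9]
orientation: [[0.945, -0.325, 0.031], [-0.325, -0.946, 0.014], [0.025, -0.023, -0.999]]
contact_force: [0.3, -0.0, 0.1]
opening: 50.1
```

Request:
{"api": "servo_tool", "payload": {
  "offset": [
    [0,0,0],
    [0,0,0],
    [0,0,0],
    [0,0,0],
    [0,0,0],
    [0,0,0],
    [0,0,-1],
    [0,0,-4],
    [0,0,-9],
    [0,0,-15],
    [0,0,-20],
    [0,0,-20],
    [0,0,-20],
    [0,0,-20]
  ],
  "turn": [0,0,0,0,0,0,0,0,0,0,0,0,0,0],
  "hand": 0.3,
  "grip_force": 20
}}

```text
t: 20.55
eef_pos: [580.5, -21.8, 225.0]
orientation: [[0.945, -0.325, 0.026], [-0.325, -0.946, 0.015], [0.02, -0.022, -1.0]]
contact_force: [-0.0, 0.3, -1.1]
opening: 11.9
```

```bash
python3 -c "
from h import *
p=slot(3,10); go(p[0],p[1],230,48); s=st(); print(s['contact_force'], s['opening'],np.array(s['orientation'])[:,2])"
```

```text
t 20.6 at [580.5 -21.8 225. ] yaw -19.0 q6 1.8 | off [-17.18 -29.29  -0.19] turn -67.0
[-0.03915389  0.28379787 -1.14443794] 11.908148885558948 [ 0.02642753  0.01470329 -0.99954259]
```

Request:
{"api": "servo_tool", "payload": {
  "offset": [
    [-4,-6,0],
    [-8,-12,0],
    [-11,-18,0],
    [-14,-24,0],
    [-17.2,-29.3,0],
    [-17.2,-29.3,0],
    [-17.2,-29.3,0],
    [-17.2,-29.3,0],
    [-17.2,-29.3,0],
    [-17.2,-29.3,2],
    [-17.2,-29.3,5],
    [-17.2,-29.3,7],
    [-17.2,-29.3,7.5],
    [-17.2,-29.3,7.5],
    [-17.2,-29.3,7.5]
  ],
  "turn": [-9,-18,-27,-36,-45,-54,-63,-67,-67,-67,-67,-67,-67,-67,-67]
}}

```text
t: 22.42
eef_pos: [515.5, 312.6, 154.6]
orientation: [[0.668, 0.743, 0.029], [0.743, -0.669, 0.016], [0.031, 0.011, -0.999]]
contact_force: [-0.2, 0.9, -0.5]
opening: 11.8
```

```bash
python3 -c "
from h import *
go(*slot(3,11),48);go(*slot(3,0),48); s=st(); print(s['contact_force'], s['opening'],np.array(s['orientation'])[:,2])"
```

```text
t 22.4 at [515.5 312.6 154.6] yaw 48.0 q6 1.22 | off [-0.26 -0.1   2.71] turn 0.0
t 22.4 at [515.5 312.6 154.6] yaw 48.0 q6 1.22 | off [-1.31 -0.11  3.05] turn 0.0
[-0.16129457  0.88323283 -0.46758274] 11.842906485009808 [ 0.0285252   0.01577582 -0.99946858]
```

Request:
{"api": "servo_tool", "payload": {
  "offset": [
    [-0.25,-0.1,0.8],
    [-0.25,-0.1,1.4],
    [-0.25,-0.1,1.9],
    [-0.25,-0.1,2.3],
    [-0.25,-0.1,2.7],
    [-0.25,-0.1,2.85],
    [-0.4,-0.1,2.9],
    [-0.6,-0.1,3.0],
    [-0.8,-0.1,3.05],
    [-1.0,-0.1,3.1],
    [-1.2,-0.1,3.15],
    [-1.4,-0.1,3.2],
    [-1.6,-0.1,3.2],
    [-1.6,-0.1,3.2],
    [-1.6,-0.1,3.2]
  ],
  "turn": [0,0,0,0,0,0,0,0,0,0,0,0,0,0,0],
  "grip_force": 5
}}

```text
t: 24.3
eef_pos: [506.0, 303.1, 123.4]
orientation: [[0.668, 0.744, 0.032], [0.743, -0.669, 0.019], [0.036, 0.011, -0.999]]
contact_force: [4.0, 4.1, 4.8]
opening: 11.6
```

Request:
{"api": "servo_tool", "payload": {
  "offset": [
    [0,0,0],
    [0,0,0],
    [0,0,0],
    [0,0,-1],
    [0,0,-3],
    [0,0,-7],
    [0,0,-12],
    [0,0,-12],
    [0,0,-12]
  ],
  "turn": [0,0,0,0,0,0,0,0,0],
  "hand": 3
}}

```text
t: 25.42
eef_pos: [502.3, 300.9, 244.3]
orientation: [[0.668, 0.744, 0.034], [0.743, -0.669, 0.02], [0.037, 0.012, -0.999]]
contact_force: [-0.6, 0.6, -0.5]
opening: 29.7
```

```bash
python3 -c "
from h import *
check(3,'p4.png'); ribs('top'); go(570,-163,170,-22); print(np.array(st()['orientation'])[:,2])
"
```

```text
rib ctr [ 566.8 -163.4] mu [ 566.8 -163.4] yaw -22.1 len 61.0 wid 11.0
rib ctr [505.5 321.2] mu [505.5 321.2] yaw 51.1 len 46.5 wid 14.3
rib ctr [ 448.8 -183.7] mu [ 448.8 -183.7] yaw -4.6 len 59.0 wid 12.2
t 25.5 at [501.8 300.6 242.2] yaw 48.1 q6 1.21 | off [-30.16  35.99   6.58] turn 70.1
[ 0.03047032  0.01810387 -0.99937171]
```

View pics/p4.png

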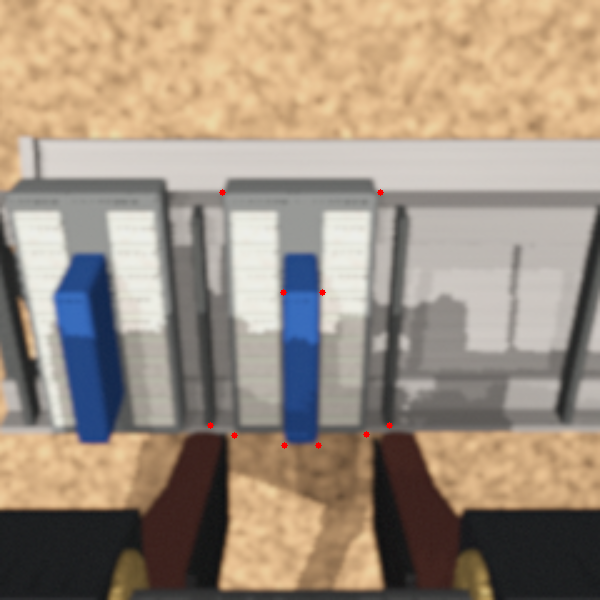

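Request:
{"api": "servo_tool", "payload": {
  "offset": [
    [-5,6,0],
    [-10,12,0],
    [-15,18,0],
    [-20,24,0],
    [-25,30,2],
    [-30.2,36,5],
    [-30.2,36,6.6],
    [-30.2,36,6.6],
    [-30.2,36,6.6],
    [-30.2,36,6.6],
    [-30.2,36,6.6],
    [-30.2,36,6.6]
  ],
  "turn": [9,18,27,36,45,54,63,70,70,70,70,70],
  "hand": 5
}}

```text
t: 27.02
eef_pos: [570.1, -162.3, 170.7]
orientation: [[0.928, -0.371, 0.032], [-0.372, -0.928, 0.018], [0.023, -0.028, -0.999]]
contact_force: [0.0, 0.5, 0.3]
opening: 50.5
```

```bash
python3 -c "
from h import *
r=ribs()
R=np.array(st()['orientation'])
for p in r:
  p=p-1.8*R[:2,0]
  if abs(p[0]-570)<25: print(p); go(p[0],p[1],26,-22)
print(R[:,2])"
```

```text
rib ctr [ 571.6 -166. ] mu [ 571.7 -166.1] yaw -21.4 len 59.0 wid 9.7
[ 569.95083154 -165.37144698]
t 27.1 at [ 570.1 -162.4  170.6] yaw -21.9 q6 1.6 | off [-0.23  0.69 14.44] turn 0.1
[ 0.03154007  0.01782237 -0.99934358]
```

Request:
{"api": "servo_tool", "payload": {
  "offset": [
    [-0.23,0.7,5],
    [-0.23,0.7,9.5],
    [-0.23,0.7,12.5],
    [-0.23,0.7,14.0],
    [-0.23,0.7,14.4],
    [-0.23,0.7,14.4],
    [-0.23,0.7,14.4]
  ],
  "turn": [0,0,0,0,0,0,0]
}}

```text
t: 27.95
eef_pos: [570.8, -165.9, 28.2]
orientation: [[0.928, -0.372, 0.034], [-0.372, -0.928, 0.017], [0.025, -0.028, -0.999]]
contact_force: [0.3, 0.6, -0.1]
opening: 50.2
```

Request:
{"api": "servo_tool", "payload": {
  "offset": [
    [0,0,0],
    [0,0,0],
    [0,0,0],
    [0,0,0],
    [0,0,0],
    [0,0,0],
    [0,0,-1],
    [0,0,-4],
    [0,0,-9],
    [0,0,-15],
    [0,0,-20],
    [0,0,-20],
    [0,0,-20],
    [0,0,-20]
  ],
  "turn": [0,0,0,0,0,0,0,0,0,0,0,0,0,0],
  "hand": 0.3,
  "grip_force": 20
}}

```text
t: 29.7
eef_pos: [563.3, -168.8, 225.5]
orientation: [[0.928, -0.372, 0.03], [-0.372, -0.928, 0.018], [0.021, -0.028, -0.999]]
contact_force: [0.7, 0.1, -1.1]
opening: 11.8
```

```bash
python3 -c "
from h import *
p=slot(2,11); go(p[0],p[1],225,48); s=st(); print(s['contact_force'], s['opening'],np.array(s['orientation'])[:,2])"
```

```text
t 29.7 at [ 563.3 -168.8  225.5] yaw -21.9 q6 1.59 | off [-15.73 -40.27   0.86] turn -69.9
[ 0.69669468  0.10578955 -1.05321442] 11.762900953539438 [ 0.03033661  0.0184574  -0.99936931]
```

Request:
{"api": "servo_tool", "payload": {
  "offset": [
    [-3,-7,0],
    [-6,-14,0],
    [-9,-21,0],
    [-12,-28,0.5],
    [-15.7,-35,0.8],
    [-15.7,-40.3,0.8],
    [-15.7,-40.3,0.8],
    [-15.7,-40.3,0.8],
    [-15.7,-40.3,0.8],
    [-15.7,-40.3,0.8],
    [-15.7,-40.3,3],
    [-15.7,-40.3,6],
    [-15.7,-40.3,8],
    [-15.7,-40.3,8.2],
    [-15.7,-40.3,8.2],
    [-15.7,-40.3,8.2]
  ],
  "turn": [-9,-18,-27,-36,-45,-54,-63,-70,-70,-70,-70,-70,-70,-70,-70,-70]
}}

```text
t: 31.7
eef_pos: [570.5, 265.2, 153.4]
orientation: [[0.667, 0.745, 0.033], [0.744, -0.667, 0.019], [0.036, 0.011, -0.999]]
contact_force: [-0.2, 0.3, -0.8]
opening: 11.8
```

```bash
python3 -c "
from h import *
go(*slot(2,11),48);go(*slot(2,0),48); s=st(); print(s['contact_force'], s['opening'],np.array(s['orientation'])[:,2])"
```

```text
t 31.7 at [570.5 265.2 153.4] yaw 48.2 q6 1.11 | off [-0.43 -0.15  2.58] turn 0.2
t 31.7 at [570.5 265.2 153.4] yaw 48.2 q6 1.11 | off [-1.48 -0.16  2.92] turn 0.2
[-0.24501424  0.34851245 -0.81796387] 11.842660218182335 [ 0.03267297  0.01944477 -0.99927693]
```

Request:
{"api": "servo_tool", "payload": {
  "offset": [
    [-0.4,-0.15,0.6],
    [-0.4,-0.15,1.2],
    [-0.4,-0.15,1.7],
    [-0.4,-0.15,2.1],
    [-0.4,-0.15,2.5],
    [-0.4,-0.15,2.7],
    [-0.6,-0.15,2.75],
    [-0.8,-0.15,2.85],
    [-1.0,-0.15,2.9],
    [-1.2,-0.15,3.0],
    [-1.4,-0.15,3.05],
    [-1.6,-0.15,3.1],
    [-1.75,-0.15,3.1],
    [-1.75,-0.15,3.1],
    [-1.75,-0.15,3.1]
  ],
  "turn": [0,0,0,0,0,0,0,0,0,0,0,0,0,0,0],
  "grip_force": 5
}}

```text
t: 33.58
eef_pos: [559.8, 255.1, 123.2]
orientation: [[0.666, 0.745, 0.037], [0.745, -0.667, 0.023], [0.041, 0.012, -0.999]]
contact_force: [3.6, 3.7, 5.0]
opening: 12.0
```

Request:
{"api": "servo_tool", "payload": {
  "offset": [
    [0,0,0],
    [0,0,0],
    [0,0,0],
    [0,0,-1],
    [0,0,-3],
    [0,0,-7],
    [0,0,-12],
    [0,0,-12],
    [0,0,-12]
  ],
  "turn": [0,0,0,0,0,0,0,0,0],
  "hand": 3
}}

```text
t: 34.7
eef_pos: [555.6, 252.4, 244.1]
orientation: [[0.666, 0.745, 0.038], [0.745, -0.667, 0.023], [0.043, 0.013, -0.999]]
contact_force: [-0.6, 0.4, -0.6]
opening: 30.0
```

```bash
python3 -c "
from h import *
check(2,'p5.png'); ribs('top'); go(451,-184,170,-5); print(np.array(st()['orientation'])[:,2])
"
```

```text
rib ctr [564.2 270.8] mu [564.2 270.8] yaw 50.6 len 55.0 wid 13.3
rib ctr [454.5 381. ] mu [454.5 381. ] yaw 51.7 len 66.3 wid 16.9
rib ctr [ 448.8 -183.8] mu [ 448.8 -183.8] yaw -4.6 len 59.0 wid 12.1
t 34.8 at [555.  252.3 241.9] yaw 48.2 q6 1.1 | off [-39.7   21.27   5.87] turn 53.2
[ 0.0347402   0.02172059 -0.99916031]
```

Request:
{"api": "servo_tool", "payload": {
  "offset": [
    [-6,3.5,0],
    [-12,7,0],
    [-18,10.5,0],
    [-24,14,0],
    [-30,17,2],
    [-36,20,4],
    [-39.7,21.3,5.9],
    [-39.7,21.3,5.9],
    [-39.7,21.3,5.9],
    [-39.7,21.3,5.9],
    [-39.7,21.3,5.9],
    [-39.7,21.3,5.9]
  ],
  "turn": [8,16,24,32,40,48,53,53,53,53,53,53],
  "hand": 5
}}

```text
t: 36.3
eef_pos: [451.8, -183.4, 170.2]
orientation: [[0.996, -0.082, 0.035], [-0.083, -0.996, 0.022], [0.034, -0.024, -0.999]]
contact_force: [-0.0, -0.2, -0.3]
opening: 49.8
```

```bash
python3 -c "
from h import *
r=ribs()
R=np.array(st()['orientation'])
for p in r:
  p=p-1.8*R[:2,0]
  if abs(p[0]-450)<25: print(p); go(p[0],p[1],26,-4.7)
print(R[:,2])"
```

```text
rib ctr [ 452.4 -186. ] mu [ 452.8 -186. ] yaw -4.4 len 60.0 wid 9.1
[ 450.56568332 -185.85369328]
t 36.4 at [ 451.7 -183.5  170.1] yaw -4.8 q6 1.18 | off [-0.57  0.59 14.39] turn -0.1
[ 0.03530247  0.02158078 -0.99914364]
```

Request:
{"api": "servo_tool", "payload": {
  "offset": [
    [-0.6,0.5,5],
    [-0.6,0.5,9.5],
    [-0.6,0.5,12.5],
    [-0.6,0.5,14.0],
    [-0.6,0.5,14.4],
    [-0.6,0.5,14.4],
    [-0.6,0.5,14.4]
  ],
  "turn": [0,0,0,0,0,0,0]
}}

```text
t: 37.22
eef_pos: [451.2, -185.4, 27.4]
orientation: [[0.996, -0.082, 0.037], [-0.083, -0.996, 0.02], [0.036, -0.023, -0.999]]
contact_force: [0.1, -0.1, 0.0]
opening: 50.2
```

Request:
{"api": "servo_tool", "payload": {
  "offset": [
    [0,0,0],
    [0,0,0],
    [0,0,0],
    [0,0,0],
    [0,0,0],
    [0,0,0],
    [0,0,-1],
    [0,0,-4],
    [0,0,-9],
    [0,0,-15],
    [0,0,-20],
    [0,0,-20],
    [0,0,-20],
    [0,0,-20]
  ],
  "turn": [0,0,0,0,0,0,0,0,0,0,0,0,0,0],
  "hand": 0.3,
  "grip_force": 20
}}

```text
t: 38.98
eef_pos: [443.2, -189.0, 225.1]
orientation: [[0.996, -0.082, 0.034], [-0.083, -0.996, 0.022], [0.032, -0.025, -0.999]]
contact_force: [-0.0, -0.1, -0.6]
opening: 11.9
```

```bash
python3 -c "
from h import *
p=slot(1,11); go(p[0],p[1],225,48); s=st(); print(s['contact_force'], s['opening'],np.array(s['orientation'])[:,2])"
```

```text
t 39.0 at [ 443.2 -189.   225.1] yaw -4.8 q6 1.16 | off [ 14.34 -41.75   1.52] turn -52.8
[-0.00136091 -0.14680231 -0.57372911] 11.859643026777295 [ 0.03431909  0.02225978 -0.999163  ]
```

Request:
{"api": "servo_tool", "payload": {
  "offset": [
    [2.2,-6,0],
    [4.3,-12,0.3],
    [6.5,-18,0.6],
    [8.6,-24,0.9],
    [10.7,-30,1.1],
    [12.9,-36,1.3],
    [14.3,-41.7,1.5],
    [14.3,-41.7,1.5],
    [14.3,-41.7,1.5],
    [14.3,-41.7,1.5],
    [14.3,-41.7,4],
    [14.3,-41.7,7],
    [14.3,-41.7,8.5],
    [14.3,-41.7,8.7],
    [14.3,-41.7,8.7],
    [14.3,-41.7,8.7]
  ],
  "turn": [-8,-16,-24,-32,-40,-48,-52.8,-52.8,-52.8,-52.8,-52.8,-52.8,-52.8,-52.8,-52.8,-52.8]
}}

```text
t: 40.98
eef_pos: [623.4, 216.6, 155.0]
orientation: [[0.668, 0.744, 0.037], [0.743, -0.669, 0.023], [0.042, 0.012, -0.999]]
contact_force: [0.9, -0.2, -1.0]
opening: 11.9
```

```bash
python3 -c "
from h import *
go(*slot(1,11),48);go(*slot(1,0),48); s=st(); print(s['contact_force'], s['opening'],np.array(s['orientation'])[:,2])"
```

```text
t 41.0 at [623.4 216.6 155. ] yaw 48.1 q6 1.01 | off [-0.38 -0.15  2.74] turn 0.1
t 41.0 at [623.4 216.6 155. ] yaw 48.1 q6 1.01 | off [-1.43 -0.15  3.07] turn 0.1
[ 0.88180848 -0.23107743 -0.96498127] 11.897256766287558 [ 0.03676647  0.02294364 -0.99906047]
```

Request:
{"api": "servo_tool", "payload": {
  "offset": [
    [-0.4,-0.15,0.7],
    [-0.4,-0.15,1.3],
    [-0.4,-0.15,1.8],
    [-0.4,-0.15,2.2],
    [-0.4,-0.15,2.6],
    [-0.4,-0.15,2.85],
    [-0.6,-0.15,2.9],
    [-0.8,-0.15,3.0],
    [-1.0,-0.15,3.05],
    [-1.2,-0.15,3.15],
    [-1.4,-0.15,3.2],
    [-1.6,-0.15,3.25],
    [-1.75,-0.15,3.25],
    [-1.75,-0.15,3.25],
    [-1.75,-0.15,3.25]
  ],
  "turn": [0,0,0,0,0,0,0,0,0,0,0,0,0,0,0],
  "grip_force": 5
}}

```text
t: 42.85
eef_pos: [613.0, 206.7, 123.9]
orientation: [[0.667, 0.744, 0.041], [0.744, -0.668, 0.026], [0.047, 0.013, -0.999]]
contact_force: [2.2, 4.0, 5.4]
opening: 12.4
```

Request:
{"api": "servo_tool", "payload": {
  "offset": [
    [0,0,0],
    [0,0,0],
    [0,0,0],
    [0,0,-1],
    [0,0,-3],
    [0,0,-7],
    [0,0,-12],
    [0,0,-12],
    [0,0,-12]
  ],
  "turn": [0,0,0,0,0,0,0,0,0],
  "hand": 3
}}

```text
t: 43.98
eef_pos: [608.1, 203.6, 244.8]
orientation: [[0.667, 0.744, 0.043], [0.744, -0.668, 0.026], [0.048, 0.014, -0.999]]
contact_force: [0.2, 0.8, -0.7]
opening: 29.8
```

```bash
python3 -c "
from h import *
check(1,'p6.png'); 
a=cv2.imread('pics/p5.png');b=cv2.imread('pics/p6.png'); cv2.imwrite('pics/p56.png',cv2.resize(np.hstack([a,b]),(800,400)))
print(np.array(st()['orientation'])[:,2])
c=cam('top');im=c['image']; hsv=cv2.cvtColor(im,cv2.COLOR_BGR2HSV)
y=cv2.inRange(hsv,(22,100,60),(35,255,255)); y[:150]=0;y[270:]=0;y[:,:230]=0;y[:,430:]=0
p=np.argwhere(y)[:,::-1].mean(0); print('cap',p,len(np.argwhere(y)),ray(c,*p,36)); go(435,-54,200,82)
"
```

```text
[ 0.04045363  0.02584665 -0.99884706]
cap [327.51770335 239.02870813] 1045 [436.49446915 -55.74197239  36.        ]
t 44.1 at [607.6 203.5 242.4] yaw 48.1 q6 1.0 | off [-30.86   4.31   2.9 ] turn -33.9
```

View pics/p56.png

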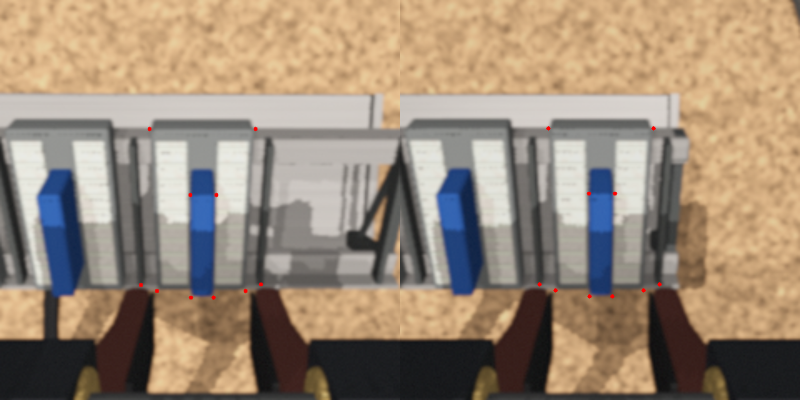

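Request:
{"api": "servo_tool", "payload": {
  "offset": [
    [0.5,-5,-5],
    [1,-10,-10],
    [2.2,-15,-15],
    [2.2,-15,-18],
    [2.2,-15,-18],
    [2.2,-15,-18],
    [2.2,-15,-18],
    [2.2,-15,-18]
  ],
  "turn": [0,0,0,0,0,0,0,0]
}}

```text
t: 45.08
eef_pos: [504.0, 315.0, 419.5]
orientation: [[0.668, 0.743, 0.036], [0.743, -0.669, 0.024], [0.042, 0.011, -0.999]]
contact_force: [0.2, 0.5, 0.5]
opening: 30.0
```

Request:
{"api": "servo_tool", "payload": {
  "offset": [
    [0,0,6],
    [0,0,12.5]
  ],
  "turn": [0,0]
}}

```text
t: 45.32
eef_pos: [508.8, 317.5, 295.6]
orientation: [[0.668, 0.743, 0.038], [0.743, -0.669, 0.025], [0.044, 0.012, -0.999]]
contact_force: [0.8, -0.0, -0.7]
opening: 29.8
```

Request:
{"api": "servo_tool", "payload": {
  "offset": [
    [0,0,0],
    [0,0,0],
    [0,0,0],
    [0,0,0],
    [0,0,0]
  ],
  "turn": [0,0,0,0,0]
}}

```text
t: 45.95
eef_pos: [509.3, 317.8, 297.5]
orientation: [[0.668, 0.743, 0.04], [0.742, -0.669, 0.026], [0.046, 0.013, -0.999]]
contact_force: [-0.1, -0.9, -1.2]
opening: 29.9
```

Request:
{"api": "servo_tool", "payload": {
  "offset": [
    [0,0,-6],
    [0,0,-12],
    [0,0,-18],
    [0,0,-20],
    [0,0,-20],
    [0,0,-20]
  ],
  "turn": [0,0,0,0,0,0]
}}

```text
t: 46.7
eef_pos: [501.7, 312.9, 495.6]
orientation: [[0.668, 0.743, 0.038], [0.743, -0.669, 0.025], [0.044, 0.012, -0.999]]
contact_force: [-0.4, 0.3, -0.2]
opening: 30.1
```

Request:
{"api": "servo_tool", "payload": {
  "offset": [
    [0,0,0],
    [0,0,0]
  ],
  "turn": [0,0]
}}

```text
t: 46.95
eef_pos: [501.7, 312.9, 494.3]
orientation: [[0.668, 0.743, 0.036], [0.743, -0.669, 0.024], [0.042, 0.011, -0.999]]
contact_force: [0.3, -0.2, -0.4]
opening: 30.0
```

Request:
{"api": "servo_tool", "payload": {
  "offset": [
    [0,0,0],
    [0,0,0]
  ],
  "turn": [0,0]
}}

```text
t: 47.2
eef_pos: [501.6, 312.9, 494.0]
orientation: [[0.668, 0.743, 0.036], [0.743, -0.669, 0.024], [0.042, 0.011, -0.999]]
contact_force: [-1.0, 0.4, -0.5]
opening: 29.9
```

Request:
{"api": "servo_tool", "payload": {
  "offset": [
    [-6,0,0],
    [-12,0,0],
    [-15,0,0],
    [-15,0,0],
    [-15,0,0]
  ],
  "turn": [0,0,0,0,0]
}}

```text
t: 47.82
eef_pos: [401.8, 201.8, 487.6]
orientation: [[0.668, 0.743, 0.036], [0.743, -0.669, 0.024], [0.042, 0.011, -0.999]]
contact_force: [0.4, 0.1, -1.2]
opening: 29.8
```

Request:
{"api": "servo_tool", "payload": {
  "offset": [
    [0,0,0],
    [0,0,0]
  ],
  "turn": [0,0]
}}

```text
t: 48.08
eef_pos: [402.6, 202.5, 486.7]
orientation: [[0.668, 0.743, 0.034], [0.743, -0.669, 0.023], [0.04, 0.01, -0.999]]
contact_force: [-0.4, 0.7, 0.5]
opening: 29.9
```

Request:
{"api": "servo_tool", "payload": {
  "offset": [
    [0,0,0],
    [0,0,0]
  ],
  "turn": [0,0]
}}

```text
t: 48.32
eef_pos: [402.9, 202.7, 486.4]
orientation: [[0.668, 0.744, 0.033], [0.743, -0.669, 0.023], [0.039, 0.01, -0.999]]
contact_force: [0.3, 0.7, 0.0]
opening: 30.3
```

```bash
python3 -c "
from h import *
go(416,-454,300,33)"
```

```text
t 48.3 at [402.9 202.7 486.4] yaw 48.1 q6 1.12 | off [-48.67  44.71  17.17] turn 15.1
```

Request:
{"api": "servo_tool", "payload": {
  "offset": [
    [-6,5.5,0],
    [-12,11,0],
    [-18,16.5,0],
    [-24,22,0],
    [-30,27.5,2],
    [-36,33,6],
    [-42,38.5,10],
    [-48.7,44.7,14],
    [-48.7,44.7,17.2],
    [-48.7,44.7,17.2],
    [-48.7,44.7,17.2],
    [-48.7,44.7,17.2],
    [-48.7,44.7,17.2]
  ],
  "turn": [2,4,6,8,10,12,14,15,15,15,15,15,15],
  "hand": 0
}}

```text
t: 49.95
eef_pos: [415.6, -454.1, 299.0]
orientation: [[0.838, 0.545, 0.033], [0.544, -0.839, 0.024], [0.041, -0.003, -0.999]]
contact_force: [-0.0, -0.2, -0.2]
opening: 0.6
```

```bash
python3 -c "
from h import *
go(416,-454,136,33); go(437,-441,136,33); print(np.array(st()['orientation'])[:,2])"
```

```text
t 50.0 at [ 415.6 -454.1  299. ] yaw 33.0 q6 0.1 | off [-0.62  0.05 16.29] turn 0.0
t 50.0 at [ 415.6 -454.1  299. ] yaw 33.0 q6 0.1 | off [ 1.84  0.11 16.39] turn 0.0
[ 0.03263691  0.02443984 -0.99916842]
```

Request:
{"api": "servo_tool", "payload": {
  "offset": [
    [-0.6,0,5],
    [-0.6,0,10],
    [-0.6,0,14],
    [-0.6,0,16.3],
    [-0.6,0,16.3],
    [0.6,0,16.3],
    [1.8,0,16.4],
    [1.8,0,16.4],
    [1.8,0,16.4]
  ],
  "turn": [0,0,0,0,0,0,0,0,0]
}}

```text
t: 51.08
eef_pos: [436.3, -440.4, 136.3]
orientation: [[0.838, 0.545, 0.033], [0.545, -0.838, 0.024], [0.041, -0.002, -0.999]]
contact_force: [-0.7, -0.7, 0.1]
opening: 0.4
```

Request:
{"api": "servo_tool", "payload": {
  "offset": [
    [0.3,0,0],
    [0.6,0,0],
    [0.9,0,0],
    [1.1,0,0],
    [1.2,0,0],
    [1.2,0,0]
  ],
  "turn": [0,0,0,0,0,0]
}}

```text
t: 51.82
eef_pos: [445.2, -434.5, 136.7]
orientation: [[0.838, 0.544, 0.031], [0.544, -0.839, 0.023], [0.038, -0.003, -0.999]]
contact_force: [-4.8, -3.6, -0.1]
opening: 0.5
```

Request:
{"api": "servo_tool", "payload": {
  "offset": [
    [0.2,0,0],
    [0.4,0,0],
    [0.5,0,0],
    [0.5,0,0]
  ],
  "turn": [0,0,0,0]
}}

```text
t: 52.32
eef_pos: [445.4, -434.4, 136.8]
orientation: [[0.841, 0.541, 0.024], [0.54, -0.841, 0.02], [0.03, -0.004, -1.0]]
contact_force: [-14.4, -7.5, 0.9]
opening: 0.5
```

Request:
{"api": "servo_tool", "payload": {
  "offset": [
    [0.2,0,0],
    [0.4,0,0],
    [0.5,0,0],
    [0.5,0,0]
  ],
  "turn": [0,0,0,0]
}}

```text
t: 52.82
eef_pos: [445.3, -434.4, 136.9]
orientation: [[0.843, 0.537, 0.016], [0.537, -0.843, 0.016], [0.022, -0.005, -1.0]]
contact_force: [-14.1, -7.1, 2.4]
opening: 0.8
```

Request:
{"api": "servo_tool", "payload": {
  "offset": [
    [0.2,0,0],
    [0.4,0,0],
    [0.55,0,0],
    [0.55,0,0]
  ],
  "turn": [0,0,0,0]
}}

```text
t: 53.32
eef_pos: [445.3, -434.4, 136.9]
orientation: [[0.846, 0.533, 0.008], [0.533, -0.846, 0.012], [0.013, -0.006, -1.0]]
contact_force: [-16.0, -6.9, 2.6]
opening: 0.2
```

Request:
{"api": "servo_tool", "payload": {
  "offset": [
    [0.2,0,0],
    [0.4,0,0],
    [0.55,0,0],
    [0.55,0,0]
  ],
  "turn": [0,0,0,0]
}}

```text
t: 53.82
eef_pos: [445.2, -434.3, 137.0]
orientation: [[0.848, 0.529, -0.001], [0.529, -0.848, 0.008], [0.003, -0.007, -1.0]]
contact_force: [-17.1, -7.6, 2.9]
opening: 0.7
```

Request:
{"api": "servo_tool", "payload": {
  "offset": [
    [-1,0,0],
    [-3,0,0],
    [-3,0,-5],
    [-3,0,-10],
    [-3,0,-13],
    [-3,0,-13],
    [-3,0,-13]
  ],
  "turn": [0,0,0,0,0,0,0],
  "hand": 5
}}

```text
t: 54.7
eef_pos: [419.5, -451.2, 265.0]
orientation: [[0.848, 0.529, -0.002], [0.529, -0.848, 0.01], [0.003, -0.01, -1.0]]
contact_force: [0.1, 0.4, -0.8]
opening: 49.8
```

```bash
python3 -c "
from h import *
go(436,-55,230,82);go(436,-55,230,262);print(np.array(st()['orientation'])[:,2])"
```

```text
t 54.7 at [ 419.5 -451.2  265. ] yaw 32.0 q6 0.13 | off [ 22.36 -32.71   3.89] turn -50.0
t 54.7 at [ 419.5 -451.2  265. ] yaw 32.0 q6 0.13 | off [ 22.36 -32.71   3.89] turn 130.0
[-0.0021506   0.00994703 -0.99994821]
```

Request:
{"api": "servo_tool", "payload": {
  "offset": [
    [3.5,-5.5,0],
    [7,-11,0],
    [10.5,-16.5,0],
    [14,-22,1],
    [18,-27,2],
    [22.4,-32.7,3.9],
    [22.4,-32.7,3.9],
    [22.4,-32.7,3.9],
    [22.4,-32.7,3.9]
  ],
  "turn": [-7,-15,-22,-29,-36,-43,-50,-50,-50]
}}

```text
t: 55.82
eef_pos: [436.1, -55.4, 228.7]
orientation: [[0.142, 0.99, -0.004], [0.99, -0.142, 0.01], [0.009, -0.005, -1.0]]
contact_force: [0.3, -0.6, 0.2]
opening: 50.1
```

```bash
python3 -c "
from h import *
c=cam('wrist'); save(c,'cap.png',(200,60,440,260),3.2); go(436,-55,60); print(proj(c,[[436,-55,34]]))
hsv=cv2.cvtColor(c['image'],cv2.COLOR_BGR2HSV)
for n,lo,hi,z in(('red',(0,150,90),(8,255,255),34),):
  m=cv2.inRange(hsv,lo,hi)|cv2.inRange(hsv,(172,150,90),(180,255,255)); N,l,S,ce=cv2.connectedComponentsWithStats(m)
  for i in range(1,N):
    if S[i,4]>20: print(ce[i],S[i,4],ray(c,*ce[i],z))
m=cv2.inRange(hsv,(22,100,60),(35,255,255)); ct=max(cv2.findContours(m,0,2)[0],key=cv2.contourArea); W=np.array([ray(c,*p[0],34)[:2] for p in ct],np.float32); print(cv2.fitEllipse(W))
"
```

```text
t 55.9 at [436.2 -55.7 229.1] yaw 81.8 q6 -0.07 | off [-0.09  0.05 16.91] turn 0
[[321.89925526 182.52286941]]
[279.93617021 178.76595745] 47 [390.64181314 -44.28409785  34.        ]
[364.38636364 184.63636364] 44 [482.32734695 -63.99541712  34.        ]
((436.674560546875, -53.54804611206055), (98.96096801757812, 103.03710174560547), 168.2823028564453)
```

View pics/cap.png

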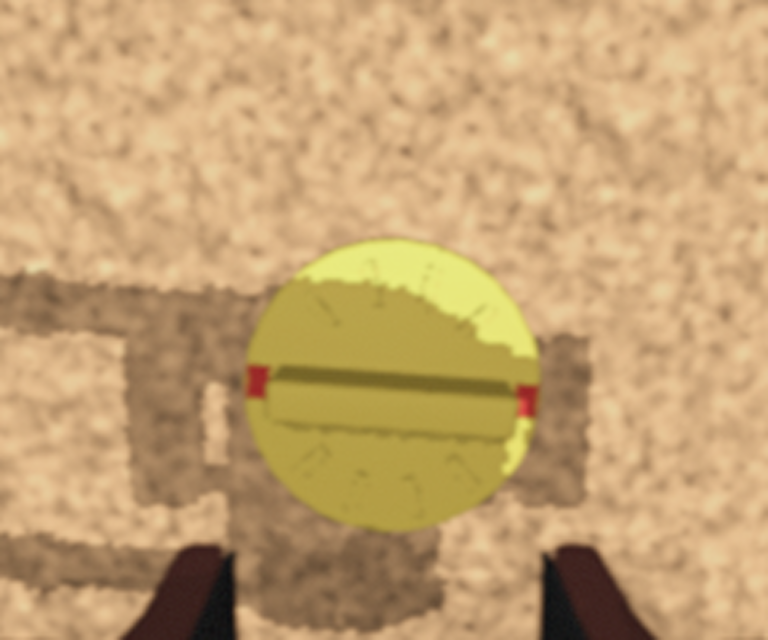

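```bash
python3 -c "
from h import *
go(436.5,-54,110,-12.1);go(436.5,-54,39,-12.1)"
```

```text
t 55.9 at [436.2 -55.7 229.1] yaw 81.8 q6 -0.07 | off [ 0.06  0.06 11.92] turn 93.9
t 55.9 at [436.2 -55.7 229.1] yaw 81.8 q6 -0.07 | off [-1.000e-02  9.000e-02  1.901e+01] turn 93.9
```

Request:
{"api": "servo_tool", "payload": {
  "offset": [
    [0,0.1,2],
    [0,0.1,4],
    [0,0.1,6],
    [0,0.1,8],
    [0,0.1,10],
    [0,0.1,10],
    [0,0.1,10],
    [0,0.1,10],
    [0,0.1,10],
    [0,0.1,10],
    [0,0.1,10],
    [0,0.1,14],
    [0,0.1,17],
    [0,0.1,18.5],
    [0,0.1,19],
    [0,0.1,19],
    [0,0.1,19]
  ],
  "turn": [10,20,30,40,50,60,70,80,90,93.9,93.9,93.9,93.9,93.9,93.9,93.9,93.9]
}}

```text
t: 58.0
eef_pos: [437.4, -54.2, 40.5]
orientation: [[0.978, -0.209, -0.001], [-0.209, -0.978, 0.009], [-0.003, -0.009, -1.0]]
contact_force: [-0.3, 0.2, 0.6]
opening: 50.3
```

Request:
{"api": "servo_tool", "payload": {
  "offset": [
    [0,0,0],
    [0,0,0],
    [0,0,0],
    [0,0,0],
    [0,0,0],
    [0,0,-1],
    [0,0,-5],
    [0,0,-11],
    [0,0,-17],
    [0,0,-22],
    [0,0,-24],
    [0,0,-24],
    [0,0,-24],
    [0,0,-24]
  ],
  "turn": [0,0,0,0,0,0,0,0,0,0,0,0,0,0],
  "hand": 0.3,
  "grip_force": 40
}}

```text
t: 59.75
eef_pos: [437.2, -56.3, 278.7]
orientation: [[0.978, -0.209, -0.004], [-0.209, -0.978, 0.01], [-0.006, -0.009, -1.0]]
contact_force: [-0.7, -0.4, -1.8]
opening: 13.9
```

```bash
python3 -c "
from h import *
go(500.3,-400.3,280,62.1); s=st(); print(s['contact_force'],s['opening'],np.array(s['orientation'])[:,2])"
```

```text
t 59.8 at [437.2 -56.3 278.7] yaw -12.1 q6 1.57 | off [13.37 32.32 -0.5 ] turn -74.2
[-0.65677218 -0.37255897 -1.84574313] 13.9204945910792 [-0.00413429  0.01014254 -0.99994002]
```

Request:
{"api": "servo_tool", "payload": {
  "offset": [
    [2.5,6,-0.3],
    [5,12,-0.5],
    [7.5,18,-0.5],
    [10,24,-0.5],
    [13.4,30,-0.5],
    [13.4,32.3,-0.5],
    [13.4,32.3,-0.5],
    [13.4,32.3,-0.5],
    [13.4,32.3,-0.5],
    [13.4,32.3,-0.5],
    [13.4,32.3,-0.5]
  ],
  "turn": [-8,-17,-25,-34,-43,-52,-61,-70,-74.2,-74.2,-74.2]
}}

```text
t: 61.12
eef_pos: [500.6, -400.1, 279.2]
orientation: [[0.469, 0.883, -0.005], [0.883, -0.469, 0.011], [0.007, -0.01, -1.0]]
contact_force: [0.5, 0.3, -1.8]
opening: 13.7
```

```bash
python3 -c "
from h import *
go(500.3,-400.3,210,62.1); s=st(); print(s['contact_force'],s['opening'],np.array(s['orientation'])[:,2])
c=cam('wrist'); save(c,'ins.png',(120,60,520,310),1.9)
for a in (62.1,-18.1):
  for sg in(1,-1):
    v=sg*np.array([np.cos(np.radians(a)),np.sin(np.radians(a)),0])
    print(a,((proj(c,[np.array([500.3,-400.3,150])+55*v])-[120,60])*1.9).round())
"
```

```text
t 61.1 at [ 500.6 -400.1  279.2] yaw 62.0 q6 -0.24 | off [-0.08  0.05  6.92] turn -0.1
[ 0.54996294  0.32535922 -1.77634744] 13.706381418543588 [-0.00504661  0.01098278 -0.99992695]
62.1 [[385. 142.]]
62.1 [[385. 365.]]
-18.1 [[499. 240.]]
-18.1 [[273. 277.]]
```

View pics/ins.png

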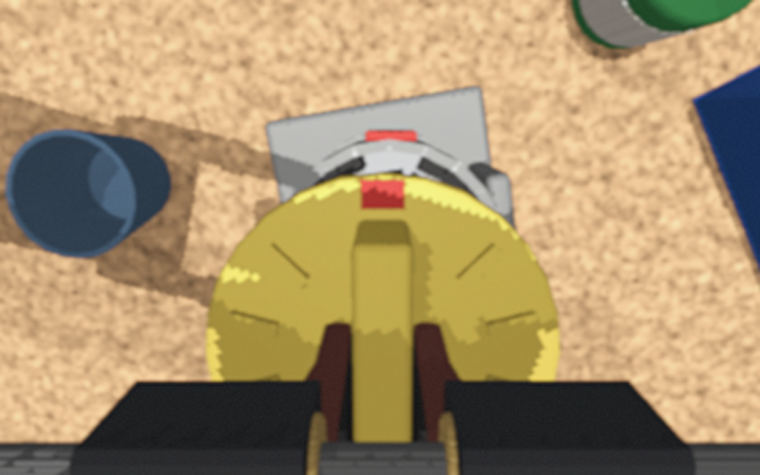

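Request:
{"api": "servo_tool", "payload": {
  "offset": [
    [-0.05,0.34,2],
    [-0.05,0.34,5],
    [-0.05,0.34,7.5],
    [-0.05,0.34,8.3],
    [-0.05,0.34,8.3],
    [-0.05,0.34,8.3]
  ],
  "turn": [0,0,0,0,0,0]
}}

```text
t: 61.92
eef_pos: [503.3, -401.6, 198.1]
orientation: [[0.469, 0.883, -0.003], [0.883, -0.469, 0.009], [0.007, -0.007, -1.0]]
contact_force: [0.6, 0.7, -1.4]
opening: 13.9
```

Request:
{"api": "servo_tool", "payload": {
  "offset": [
    [0,0,0.2],
    [0,0,0.4],
    [0,0,0.6],
    [0,0,0.8],
    [0,0,1.0],
    [0,0,1.2],
    [0,0,1.2]
  ],
  "turn": [0,0,0,0,0,0,0]
}}

```text
t: 62.8
eef_pos: [503.2, -401.4, 185.8]
orientation: [[0.469, 0.883, -0.003], [0.883, -0.469, 0.009], [0.007, -0.007, -1.0]]
contact_force: [-1.0, -0.1, -1.9]
opening: 13.8
```

```bash
python3 -c "
from h import *
go(503,-401.4,173,62.1); s=st(); print(s['contact_force'],s['moment'],s['opening'],np.array(s['orientation'])[:,2])"
```

```text
t 62.8 at [ 503.2 -401.4  185.8] yaw 62.0 q6 -0.24 | off [-0.02 -0.01  1.28] turn -0.1
[-1.04590066 -0.13052124 -1.8528814 ] [-0.08204473  0.05090973  0.01490431] 13.830207842939053 [-0.0032918   0.00940091 -0.99995039]
```

Request:
{"api": "servo_tool", "payload": {
  "offset": [
    [0,0,0.25],
    [0,0,0.5],
    [0,0,0.75],
    [0,0,1.0],
    [0,0,1.25],
    [0,0,1.45],
    [0,0,1.45]
  ],
  "turn": [0,0,0,0,0,0,0]
}}

```text
t: 63.68
eef_pos: [503.2, -401.2, 171.8]
orientation: [[0.469, 0.883, -0.003], [0.883, -0.469, 0.009], [0.007, -0.007, -1.0]]
contact_force: [-1.8, 1.3, 1.0]
opening: 13.6
```

Request:
{"api": "servo_tool", "payload": {
  "offset": [
    [0,0,0.15],
    [0,0,0.3],
    [0,0,0.45],
    [0,0,0.6],
    [0,0,0.6]
  ],
  "turn": [0,0,0,0,0]
}}

```text
t: 64.3
eef_pos: [503.2, -401.2, 165.9]
orientation: [[0.469, 0.883, -0.003], [0.883, -0.469, 0.009], [0.007, -0.007, -1.0]]
contact_force: [-1.6, 1.2, 4.2]
opening: 13.8
```

Request:
{"api": "servo_tool", "payload": {
  "offset": [
    [0,0,0.15],
    [0,0,0.15],
    [0,0,0.15],
    [0,0,0.15],
    [0,0,0.15],
    [0,0,0.15],
    [0,0,0.15],
    [0,0,0.15],
    [0,0,0.15],
    [0,0,0.15],
    [0,0,0.15],
    [0,0,0.15],
    [0,0,0.15],
    [0,0,0.15],
    [0,0,0.15]
  ],
  "turn": [0,7,14,21,28,35,42,49,56,63,70,76,80,81.5,81.5],
  "grip_force": 50
}}

```text
t: 66.18
eef_pos: [503.7, -401.7, 164.9]
orientation: [[0.943, -0.332, -0.001], [-0.332, -0.943, 0.007], [-0.004, -0.007, -1.0]]
contact_force: [1.6, -2.1, 4.0]
opening: 13.7
```

```bash
python3 -c "
from h import *
go(503,-401.4,165,-18.1); s=st(); print(s['contact_force'],s['moment'],s['opening'],np.array(s['orientation'])[:,2])"
```

```text
t 66.2 at [ 503.7 -401.7  164.9] yaw -19.4 q6 1.18 | off [-0.08 -0.01 -0.01] turn -1.3
[ 1.63274189 -2.06490596  4.02853799] [-0.4966909  -0.0974574  -0.00529488] 13.740265086975697 [-0.00119397  0.00739244 -0.99997196]
```

Request:
{"api": "servo_tool", "payload": {
  "offset": [
    [0,0,0],
    [0,0,0],
    [0,0,0],
    [0,0,0]
  ],
  "turn": [1,2,3,3]
}}

```text
t: 66.68
eef_pos: [503.7, -401.7, 164.8]
orientation: [[0.925, -0.381, -0.001], [-0.381, -0.925, 0.007], [-0.004, -0.006, -1.0]]
contact_force: [-0.1, -0.8, 3.4]
opening: 14.2
```

```bash
python3 -c "
from h import *
go(503,-401.4,165,-18.1); s=st(); print(s['contact_force'],s['moment'],s['opening'])"
```

```text
t 66.7 at [ 503.7 -401.7  164.8] yaw -22.4 q6 1.23 | off [-0.08 -0.   -0.02] turn -4.3
[-0.12064022 -0.80919434  3.35894571] [-4.59331233e-01 -5.51975946e-05  9.94135049e-01] 14.223018774639772
```

Request:
{"api": "servo_tool", "payload": {
  "offset": [
    [0,0,0],
    [0,0,0],
    [0,0,0],
    [0,0,0],
    [0,0,-1],
    [0,0,-3],
    [0,0,-7],
    [0,0,-12],
    [0,0,-16],
    [0,0,-16],
    [0,0,-16]
  ],
  "turn": [0,0,0,0,0,0,0,0,0,0,0],
  "hand": 4
}}

```text
t: 68.05
eef_pos: [503.9, -402.9, 324.9]
orientation: [[0.925, -0.381, -0.001], [-0.381, -0.925, 0.007], [-0.004, -0.006, -1.0]]
contact_force: [-0.7, -0.8, -1.3]
opening: 40.2
```

```bash
python3 -c "
from h import *
c=cam('wrist'); save(c,'lock.png',(120,60,520,310),2)
R=st()
b=np.array([502.9,-401.7,0])
v=lambda a:np.array([np.cos(np.radians(a)),np.sin(np.radians(a)),0])
for a in(-18.1,-19.8,161.9): print(a,((proj(c,[b+48*v(a)+[0,0,161]])-[120,60])*2).round(), ((proj(c,[b+[0,0,195]+40*v(a)])-[120,60])*2).round())
hsv=cv2.cvtColor(c['image'],cv2.COLOR_BGR2HSV)
m=cv2.inRange(hsv,(0,150,90),(8,255,255))|cv2.inRange(hsv,(172,150,90),(180,255,255)); N,l,S,ce=cv2.connectedComponentsWithStats(m)
for i in range(1,N):
  if S[i,4]>15: print('red',ce[i],(ce[i]-[120,60])*2,S[i,4],ray(c,*ce[i],161))
"
```

```text
-18.1 [[397. 157.]] [[397. 181.]]
-19.8 [[400. 157.]] [[400. 181.]]
161.9 [[411. 342.]] [[410. 351.]]
red [319.         140.62903226] [398.         161.25806452] 62 [ 546.57490441 -416.45165201  161.        ]
red [374.61538462 176.7032967 ] [509.23076923 233.40659341] 182 [ 492.17990463 -454.55953294  161.        ]
red [266.96226415 178.43396226] [293.9245283  236.86792453] 53 [ 531.77506666 -353.41663823  161.        ]
```

View pics/lock.png

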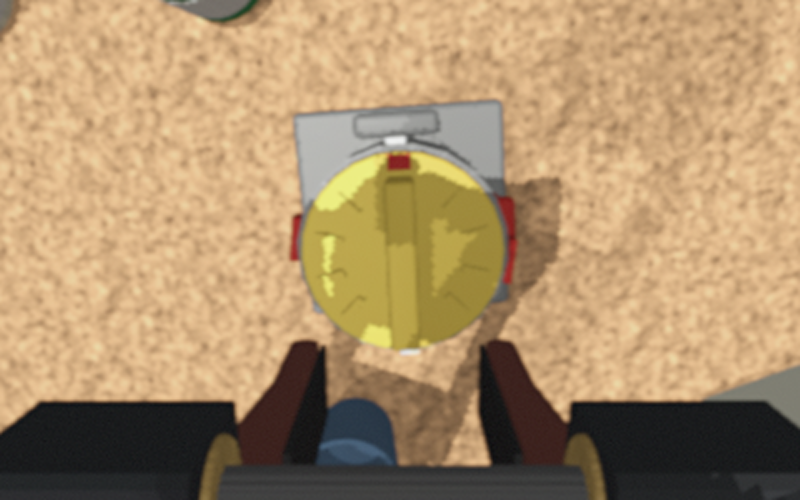

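```bash
python3 -c "
from h import *
c=cam('top'); hsv=cv2.cvtColor(c['image'],cv2.COLOR_BGR2HSV); m=cv2.inRange(hsv,(100,150,50),(130,255,255)); N,l,S,ce=cv2.connectedComponentsWithStats(m)
X=RH*np.cos(.35)+RZ*np.sin(.35); Z=np.cross(X,RY)
for i in(1,2,3,4):
  O=RO+(i*72-180)*RY; P=[O+x*X+y*RY+z*Z for x in(-30,30) for y in(-6,6) for z in(18,50)]
  h=np.zeros(m.shape,np.uint8); cv2.fillConvexPoly(h,cv2.convexHull(proj(c,P).round().astype(np.int32)),1); mc=np.argwhere(h)[:,::-1].mean(0)
  j=1+np.argmin(np.linalg.norm(ce[1:]-mc,axis=1)); print(i,'model',mc.round(1),'seen',ce[j].round(1),S[j])
y=cv2.inRange(hsv,(22,100,60),(35,255,255)); y[:150]=0;y[270:]=0; y[:,500:]=0; print('cap px',np.argwhere(y)[:,::-1].mean(0),proj(c,[[502,-401,165]])); print(st()['t'])
"
```

```text
1 model [229.6 167.9] seen [229.8 168.6] [221 160  19  18 103]
2 model [210.6 187.9] seen [210.6 188.3] [201 180  20  18 106]
3 model [190.8 207.6] seen [191.1 208.4] [182 199  19  19 118]
4 model [171.1 227.5] seen [170.9 228.2] [161 219  20  19 132]
cap px [462.41915641 216.97188049] [[465.53638738 216.21682015]]
68.15
```

```bash
python3 -c "
from h import *
print(bot.sign_off())"
```

```text
the job is handed in; nothing more can be done
None
```

All four cassettes are on the rack, one in each slot, rib up. The cap is in the bin and turned clockwise to its stop. I handed the job in at about 68 s.

- **Cassettes:** each was slid down until the wrist showed about 5–8 N of reaction from the front stop, then let go. In the last top picture all four ribs lie within 1 pixel (about 3 mm) of where seated cassettes should be. The wrist pictures after each placing also showed them flat on the rails. The first one (slot 4) landed on the stop lip, so I picked it up again and placed it properly.
- **Cap:** it entered the slots without catching and was pressed about 7–8 mm against the seal. It turned about 80°, until a 1 N·m moment showed the stop. After release the last wrist picture showed the fin in line with the white marks. I did not measure the cap's height after release.
- **Disagreements:** the top camera read positions about 2–3 mm off the wrist camera, so I went by the wrist camera for the bin and the grasps.
- **Bin used as a brace:** the tool had drifted about 0.04 rad out of upright, and I corrected it by pressing the closed fingers against the fixed bin collar at under 20 N.
- **Bystanders:** nothing touched them as far as I could tell, but I did not measure them again at the end.

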